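Load the filter rack and leak-check it

ROBOT

A 6-joint arm with a two-finger parallel gripper is mounted at the origin on the work surface. World frame = base frame: x ahead of the robot, y to its left, z up, the work surface at z = 0. Lengths are in m, angles in rad, forces in N, time in s.
With the tool pointing down it reaches from about 0.35 to 0.775 m from the base axis. Payload 7.3 kg.
Tool frame: the origin (TCP) lies midway between the tips of the shut fingers; the grasp point (between the pads) lies 19 mm behind it (arm.pinch_z is the distance from the TCP to the grasp point, in m); z points along the fingers, y is the line along which they close (so a half turn about z gives the same grasp; the last joint's range is limited). The gripper opens to 92 mm and grips with 3 to 60 N. Pads are 19 mm wide; open, the fingers measure 130 mm over their backs; the gripper's body (75 mm by 190 mm) begins 47 mm behind the grasp point.
Start: joints at [1.071, 0.342, 1.524, -0, 1.275, -0.146], TCP at [0.182, 0.493, 0.227] pointing down, gripper open.
Joint ranges: [-2.53, 2.53], [-0.77, 2.02], [0.04, 2.7], [-1, 4.14], [0.28, 2.66], [-3.11, 3.11]. Speed limits (rad/s): [2.57, 2.57, 3.14, 3.14, 3.14, 3.14].

INTERFACE

Orientations are given as a 3x3 rotation matrix whose columns are the frame's x, y, z axes.
In Python, from bench import arm gives the robot as it stands.
- The arm moves only by the shell command python3 -m crank 'ROWS' [FORCE]. ROWS is JSON, one flat list of numbers, 7 for each row, row after row: the shift along the tool's x, y, z in units of 25 mm (1.0 is 25 mm), then the turn, a rotation vector about the tool's x, y, z in units of 30 degrees (1.0 is 30 degrees), then the opening, from -1 (shut) to 1 (fully open). A call has 1 to 20 rows; each row shifts and turns the commanded pose from where the row before left it, along the tool's axes as they then stand; what a row does not reach is not made up. A row lasts 1/10 s, in which the tool goes at most 50 mm and 8.59 degrees, less where a joint would pass 70% of its speed; a pose out of reach is approached as far as the arm can. A call with a number of a shift or a turn outside -1 to 1 is refused whole. A call with a gripper value outside its range is refused whole. The fingers move at their own pace and stop on an object; FORCE is the grip in N (left out, the last holds). Time passes only in rows, so rows that do not move let the fingers close. It gives the time, the measured TCP pose, the force, the opening and the grip force at its end, in the units of the state.
- arm.read_state(): the state, without advancing time (a new reading comes with each control period).
- arm.snapshot(name): name is "scene" or "side" or "wrist"; returns the picture (400x640x3 uint8, blue, green, red); there is no depth.
- arm.camera_params(name): a dict with "K" (3x3 intrinsics, pixels), "pose" (4x4, takes a point from camera to world coordinates). Camera axes: x right, y down, z forward; pixel columns grow to the right and rows downward; lengths in m; the calibration is good to about 2 mm. A picture is of the moment at which its call begins: read the wrist's pose just before it. camera_params takes no time and is no camera call; for the wrist camera it gives the pose at the moment of the call.
- arm.job_done(): hands the job in; it is judged then, once.
The state is a dict: "clock": time; "joints": joint angles; "qd": joint speeds; "tau": joint torques, N m; "position": TCP position; "tcp_rot": TCP orientation; "ft_force": force on the tool from outside, world axes, zero at the start; "torque": the same for the moment, N m; "finger_gap": finger opening in m; "gripper_force": force on a finger pad.
Only numpy, scipy, OpenCV 4.12 (cv2) and the standard library are available. Lean on these libraries where they do the work, as an engineer would, in place of code of your own. Each camera call takes 0.05 s, during which the arm holds its last target. There are 200 camera calls.

TASK

Pick up every white filter disc from the bench and lay each flat and centred on a gasket ring of its own in the aluminium rack, any seat; only then throw the pump lever fully over to on (leaning away from the robot), push the test probe fully home into the leak tester's port and keep it there for about two seconds. Then put the probe back in its stand and, last, throw the lever fully back to off. Keep the probe upright throughout and leave the other things on the bench alone; if a disc gets knocked off its ring at any time, lay it back.

Things in the scene. Friction and masses are not known exactly. Their poses are not given: they have to be found in the camera images.
- disc0: one of up to five identical flat round white filter discs, 44 mm diameter, 6 mm thick, 30 g, lying loose on the table; origin at the centre of its underside; z is its axis. None from the start: this disc is absent in this run
- disc1: one of up to five identical flat round white filter discs, 44 mm diameter, 6 mm thick, 30 g, lying loose on the table; origin at the centre of its underside; z is its axis. None from the start: this disc is absent in this run
- disc2: one of up to five identical flat round white filter discs, 44 mm diameter, 6 mm thick, 30 g, lying loose on the table; origin at the centre of its underside; z is its axis. None from the start: this disc is absent in this run
- disc3: one of up to five identical flat round white filter discs, 44 mm diameter, 6 mm thick, 30 g, lying loose on the table; origin at the centre of its underside; z is its axis. None from the start: this disc is absent in this run
- disc4: one of up to five identical flat round white filter discs, 44 mm diameter, 6 mm thick, 30 g, lying loose on the table; origin at the centre of its underside; z is its axis. None from the start: this disc is absent in this run
- rack: fixed aluminium filter rack: plate 100 (x) x 296 (y) x 8 mm lying on the table, with six ribs on it standing 8 mm above the plate, each 36 mm long in x and 5 mm thick, at 56 mm pitch along y, so that there are five seats in a row along y, each 51 mm wide between its ribs and open at both x ends (the plate runs on level 32 mm beyond the rib ends). Origin at the centre of the plate's underside, on the table
- seat0 (a point): centre of seat 0 of the rack, marked by a black gasket ring of 43 mm diameter, on the plate's top (8 mm above the table); axes as the rack's: y along the row
- seat1 (a point): centre of seat 1 of the rack, marked by a black gasket ring of 43 mm diameter, on the plate's top (8 mm above the table); axes as the rack's: y along the row
- seat2 (a point): centre of seat 2 of the rack, marked by a black gasket ring of 43 mm diameter, on the plate's top (8 mm above the table); axes as the rack's: y along the row
- seat3 (a point): centre of seat 3 of the rack, marked by a black gasket ring of 43 mm diameter, on the plate's top (8 mm above the table); axes as the rack's: y along the row
- seat4 (a point): centre of seat 4 of the rack, marked by a black gasket ring of 43 mm diameter, on the plate's top (8 mm above the table); axes as the rack's: y along the row
- probe: hand-held test probe, standing upright in its stand: steel pin 6 mm diameter and 35 mm long with a tapered tip, then a round collar 24 mm diameter and 4 mm thick, then a round black handle 16 mm diameter from 39 to 105 mm above the tip; 40 g; z points up the handle, origin at the tip
- stand: fixed grey probe stand, a block 60 x 60 x 45 mm with one round hole of 11 mm diameter and 38 mm depth in the middle of its top; the collar of the parked probe rests on the block's top, tip 10 mm above the table. Origin at the centre of its underside, on the table
- port (a point): mouth of the leak tester's test port (fixed): a round hole of 9 mm diameter, 36 mm deep, straight down, in the middle of the port block's top, 45 mm above the table; the block is grey, 70 x 70 x 45 mm, joined on its +x side by the tester's blue case, 70 mm wide, 45 mm high, with a small screen, reaching to 145 mm from the port. Fully home, the probe's collar rests on the block
- pump_lever (a joint): pump switch lever, rad: 0 = off, leaning to its base's -x side; 1.0 = on, leaning to its +x side; swings in its base's x-z plane about the hinge on the base, stays where it is left, moves with a light push
- pump_lever_tip (a point): centre of the round ball at the free end of the pump lever
- pump_lever_base: fixed base of the pump lever: grey block 70 x 50 x 25 mm, origin at the centre of its underside, on the table. The hinge runs along its y, 22 mm above the origin; the lever is a 10 mm thick steel rod with a black ball of 26 mm diameter centred 80 mm from the hinge, standing 0.5 rad from upright at either end of its swing (ball centre 38 mm to the side, 92 mm above the table)
- spanner: bystander, leave alone: steel spanner, 160 mm long, lying flat along its x axis
- coupling: bystander, leave alone: brass coupling standing upright, 21 mm diameter, 22 mm high; origin at the centre of its underside
- collar: bystander, leave alone: steel collar, ring of 26 mm outer diameter, 12 mm high; origin at the centre of its underside
- union: bystander, leave alone: steel union fitting 45 x 22 x 22 mm, lying along its x; origin at the centre of its underside
- driver: bystander, leave alone: screwdriver 170 mm long, lying along its x axis
- jar: bystander, leave alone: amber jar, 60 mm diameter, 80 mm high; origin at the centre of its underside
- flask: bystander, leave alone: glass bottle, 66 mm diameter, 150 mm high; origin at the centre of its underside
There are look-alikes about, which are no part of the job. Leave any red look-alike of the disc2 alone.

How it is judged:
On the way, in this order (a step that is already met when the one before it is completed fails the run):
1. every disc present lies flat on a gasket ring of its own, released (((horizontal distance between disc0 and seat0 below 0.008 m and z of disc0 in the frame of seat0 below 0.003 m) or (horizontal distance between disc0 and seat1 below 0.008 m and z of disc0 in the frame of seat1 below 0.003 m) or (horizontal distance between disc0 and seat2 below 0.008 m and z of disc0 in the frame of seat2 below 0.003 m) or (horizontal distance between disc0 and seat3 below 0.008 m and z of disc0 in the frame of seat3 below 0.003 m) or (horizontal distance between disc0 and seat4 below 0.008 m and z of disc0 in the frame of seat4 below 0.003 m)) and angle between each of disc0, disc1, disc2, disc3, disc4's own z axis and vertical below 0.08 rad and linear speed of each of disc0, disc1, disc2, disc3, disc4 below 0.02 m/s and contact force between the fingers and disc0 below 0.1 N and ((horizontal distance between disc1 and seat0 below 0.008 m and z of disc1 in the frame of seat0 below 0.003 m) or (horizontal distance between disc1 and seat1 below 0.008 m and z of disc1 in the frame of seat1 below 0.003 m) or (horizontal distance between disc1 and seat2 below 0.008 m and z of disc1 in the frame of seat2 below 0.003 m) or (horizontal distance between disc1 and seat3 below 0.008 m and z of disc1 in the frame of seat3 below 0.003 m) or (horizontal distance between disc1 and seat4 below 0.008 m and z of disc1 in the frame of seat4 below 0.003 m)) and contact force between the fingers and disc1 below 0.1 N and ((horizontal distance between disc2 and seat0 below 0.008 m and z of disc2 in the frame of seat0 below 0.003 m) or (horizontal distance between disc2 and seat1 below 0.008 m and z of disc2 in the frame of seat1 below 0.003 m) or (horizontal distance between disc2 and seat2 below 0.008 m and z of disc2 in the frame of seat2 below 0.003 m) or (horizontal distance between disc2 and seat3 below 0.008 m and z of disc2 in the frame of seat3 below 0.003 m) or (horizontal distance between disc2 and seat4 below 0.008 m and z of disc2 in the frame of seat4 below 0.003 m)) and contact force between the fingers and disc2 below 0.1 N and ((horizontal distance between disc3 and seat0 below 0.008 m and z of disc3 in the frame of seat0 below 0.003 m) or (horizontal distance between disc3 and seat1 below 0.008 m and z of disc3 in the frame of seat1 below 0.003 m) or (horizontal distance between disc3 and seat2 below 0.008 m and z of disc3 in the frame of seat2 below 0.003 m) or (horizontal distance between disc3 and seat3 below 0.008 m and z of disc3 in the frame of seat3 below 0.003 m) or (horizontal distance between disc3 and seat4 below 0.008 m and z of disc3 in the frame of seat4 below 0.003 m)) and contact force between the fingers and disc3 below 0.1 N and ((horizontal distance between disc4 and seat0 below 0.008 m and z of disc4 in the frame of seat0 below 0.003 m) or (horizontal distance between disc4 and seat1 below 0.008 m and z of disc4 in the frame of seat1 below 0.003 m) or (horizontal distance between disc4 and seat2 below 0.008 m and z of disc4 in the frame of seat2 below 0.003 m) or (horizontal distance between disc4 and seat3 below 0.008 m and z of disc4 in the frame of seat3 below 0.003 m) or (horizontal distance between disc4 and seat4 below 0.008 m and z of disc4 in the frame of seat4 below 0.003 m)) and contact force between the fingers and disc4 below 0.1 N), for 0.2 s.
2. the pump lever is thrown on (value of joint pump_lever above 0.85 rad), for 0.2 s.
3. the probe is fully home in the test port for 1 s, pump on (horizontal distance between probe and port below 0.004 m and z of probe in the frame of port below -0.03 m and angle between probe's own z axis and vertical below 0.2 rad and value of joint pump_lever above 0.85 rad), for 1 s.
4. the probe is back in its stand, released, pump still on (horizontal distance between probe and stand below 0.008 m and height (world z) of probe below 0.016 m and angle between probe's own z axis and vertical below 0.25 rad and contact force between the fingers and probe below 0.1 N and linear speed of probe below 0.02 m/s and value of joint pump_lever above 0.85 rad), for 0.2 s.
5. the pump lever is thrown back to off (value of joint pump_lever below 0.15 rad), for 0.2 s.
At the end, for the whole second after the job is handed in: Every disc present rests flat (within 0.08 rad) on the rack plate, its centre within 8 mm of the centre of a seat of its own, released; the probe stands upright in its stand with its collar down (tip within 6 mm of fully down), released; the lever reads below 0.15 (off) (all of step 1 and horizontal distance between probe and stand below 0.008 m and height (world z) of probe below 0.016 m and angle between probe's own z axis and vertical below 0.25 rad and contact force between the fingers and probe below 0.1 N and linear speed of probe below 0.02 m/s and value of joint pump_lever below 0.15 rad); the robot touches nothing.
It fails at once if the probe is tipped over (more than 0.8 rad) (angle between probe's own z axis and vertical above 0.8 rad).
It fails at once if a bystander is moved by more than 40 mm (distance of any of spanner, coupling, collar, union, driver, jar, flask from where it was at the start of the episode above 0.04 m).
Of disc0, disc1, disc2, disc3, disc4 only 3 to 5 are there at a start; the rules pass over those that are not, and their reading is None.
At some moment in a run one of disc0, disc1, disc2, disc3, disc4 may be knocked a few centimetres aside while the robot is not near it.
It also fails if it takes over 210 s, if anything falls off the work surface, if the arm or the gripper's body presses on something with over 40 N, if the wrist force passes 120 N, or if a joint passes its speed limit or range.

## Working session

There is one attempt and no reset: what is moved stays moved. The work goes in short steps, Python scripts to look and compute and a shell command to move; the robot and the scene stay as the last step left them, time stands still between calls to the robot, and variables do not carry over. Pictures are saved under pics/ and viewed, at most 14 in all, crops included, and the job is handed in when it is done.

```bash
ls; mkdir -p pics; python3 - <<'E'
from bench import arm
import cv2
s=arm.read_state(); print(s['clock'],s['position'],s['tcp_rot'],s['finger_gap'],arm.pinch_z)
for n in ("scene","side"):
    cv2.imwrite(f"pics/{n}0.png",arm.snapshot(n)); p=arm.camera_params(n); print(n,p['K'],p['pose'])
E
```

```text
pics
0.0 [0.18166359 0.49213674 0.22603677] [[-9.38071253e-01  3.46441575e-01 -7.47743718e-04]
 [ 3.46442307e-01  9.38070284e-01 -1.36728868e-03]
 [ 2.27750519e-04 -1.54166426e-03 -9.99998786e-01]] 0.0919289467596087 0.0188
scene [[401.64958964   0.         311.70783472]
 [  0.         401.64958964 199.63390978]
 [  0.           0.           1.        ]] [[-0.65545205  0.57154356 -0.49368064  1.04307804]
 [ 0.75513155  0.50687197 -0.41576092  0.55509911]
 [ 0.0126074  -0.64530517 -0.76382085  0.93328496]
 [ 0.          0.          0.          1.        ]]
side [[458.92814942   0.         320.60047892]
 [  0.         458.92814942 194.54394523]
 [  0.           0.           1.        ]] [[ 0.89598355 -0.3551963   0.2665503   0.14675857]
 [-0.44376849 -0.693387    0.56770062 -0.66767831]
 [-0.01682265 -0.62693704 -0.77888827  1.10804193]
 [ 0.          0.          0.          1.        ]]
```

View pics/scene0.png

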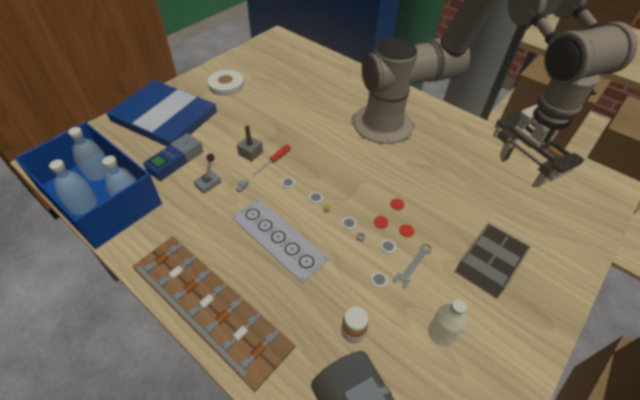

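View pics/side0.png

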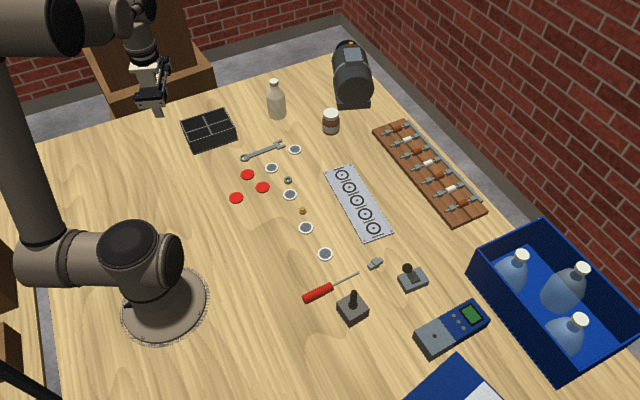

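The scene picture shows five white discs (pixels (288,183), (316,198), (349,223), (388,246), (379,280)), the rack at (280,240), three red look-alikes, the stand and probe at (249,148), the lever at (207,180) and the tester at (172,157). The side picture shows the same five discs at (325,254), (306,228), (290,195), (271,168) and (295,149). It also has the rack rings, with the probe at (352,300), the lever at (410,275) and the port at (433,335).

Possible confusions: the red discs (scene (397,204), (381,222), (406,230)), the white tape roll (226,80), the bottle caps and the rack rings. The five white discs fit the description.

```bash
cat > h.py <<'E'
from bench import arm
import cv2, numpy as np
def ray(n,uv,z,P=None):
    P=P or arm.camera_params(n); K,T=P['K'],P['pose']
    d=T[:3,:3]@np.linalg.solve(K,[uv[0],uv[1],1]); o=T[:3,3]
    return o+d*(z-o[2])/d[2]
def proj(n,X,P=None):
    P=P or arm.camera_params(n); T=P['pose']
    c=T[:3,:3].T@(np.asarray(X,float)-T[:3,3]); p=P['K']@c; return p[:2]/p[2]
def tri(uva,uvb,a="scene",b="side"):
    A=[];B=[]
    for n,uv in((a,uva),(b,uvb)):
        P=arm.camera_params(n);T=P['pose'];d=T[:3,:3]@np.linalg.solve(P['K'],[*uv,1]);d/=np.linalg.norm(d)
        M=np.eye(3)-np.outer(d,d);A.append(M);B.append(M@T[:3,3])
    return np.linalg.lstsq(np.vstack(A),np.hstack(B),rcond=None)[0]
def blobs(m,lo,hi):
    n,l,s,c=cv2.connectedComponentsWithStats(m.astype(np.uint8))
    return [(c[i],s[i,4],s[i,:4]) for i in range(1,n) if lo<=s[i,4]<=hi]
def go(target,yaw=None):
    """yaw: desired angle of tool y axis; print shift units and turn about tool z"""
    s=arm.read_state();R=s['tcp_rot'];d=R.T@(np.asarray(target)-s['position'])
    ty=np.arctan2(R[1,1],R[0,1]); 
    print('pos',s['position'].round(4),'shift mm',(d*1000).round(1),'units',(d/.025).round(2),'yaw y',ty.round(3), end=' ')
    if yaw is not None:
        e=(ty-yaw+np.pi/2)%np.pi-np.pi/2   # tool z down: + turn lowers yaw
        print('turn z units',(e/np.radians(30)).round(2),'j6',s['joints'][5])
    else: print()
E
python3 - <<'E'
from h import *
S={n:cv2.imread(f"pics/{n}0.png") for n in("scene","side")}
for n,seed in (("scene",[(288,183),(316,198),(349,223),(388,246),(379,280)]),("side",[(325,254),(306,228),(290,195),(271,168),(295,149)])):
    h=cv2.cvtColor(S[n],cv2.COLOR_BGR2HSV)
    for q in seed:
        x,y=q; r=14; w=h[y-r:y+r,x-r:x+r]; m=(w[...,1]<60)
        b=max(blobs(m,20,600),key=lambda b:b[1]-20*np.hypot(*(b[0]-r)))
        c=b[0]+[x-r,y-r]; print(n,c.round(1),b[1],b[2][2:],ray(n,c,.005).round(4)[:2])
a=S['side'][220:360,280:520]; cv2.imwrite('pics/c1.png',cv2.resize(a,None,fx=3.3,fy=3.3,interpolation=cv2.INTER_CUBIC))
a=S['side'][135:265,230:400]; cv2.imwrite('pics/c2.png',cv2.resize(a,None,fx=4.5,fy=4.5,interpolation=cv2.INTER_CUBIC))
E
```

```text
scene [287.9 182.1] 137 [15 12] [ 0.4383 -0.0534]
scene [315.4 197.3] 152 [16 13] [0.4285 0.052 ]
scene [348.7 222.6] 176 [16 14] [0.4377 0.1869]
scene [387.9 246. ] 196 [17 15] [0.43   0.3174]
scene [378.8 279.4] 233 [18 16] [0.5323 0.358 ]
side [324.6 253.5] 176 [16 14] [ 0.4402 -0.0585]
side [305.2 227.2] 155 [15 13] [0.4299 0.0471]
side [289.5 194. ] 127 [14 11] [0.4394 0.182 ]
side [271.  167.4] 111 [13 10] [0.431  0.3113]
side [294.4 149. ] 102 [13 11] [0.5331 0.3522]
```

View pics/c1.png

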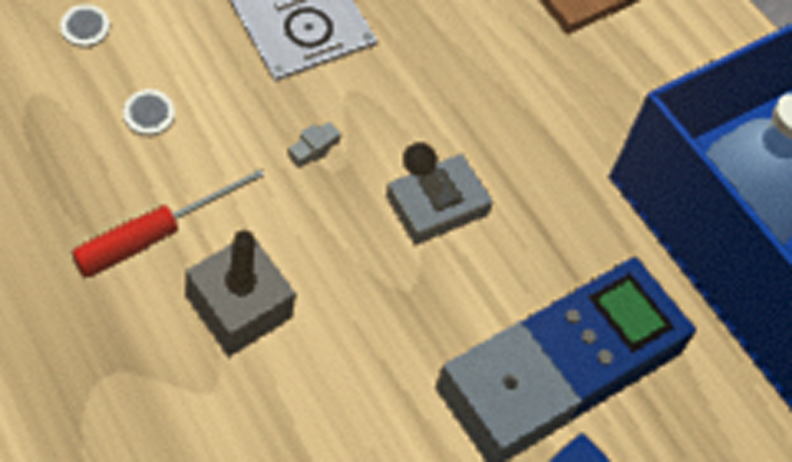

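View pics/c2.png

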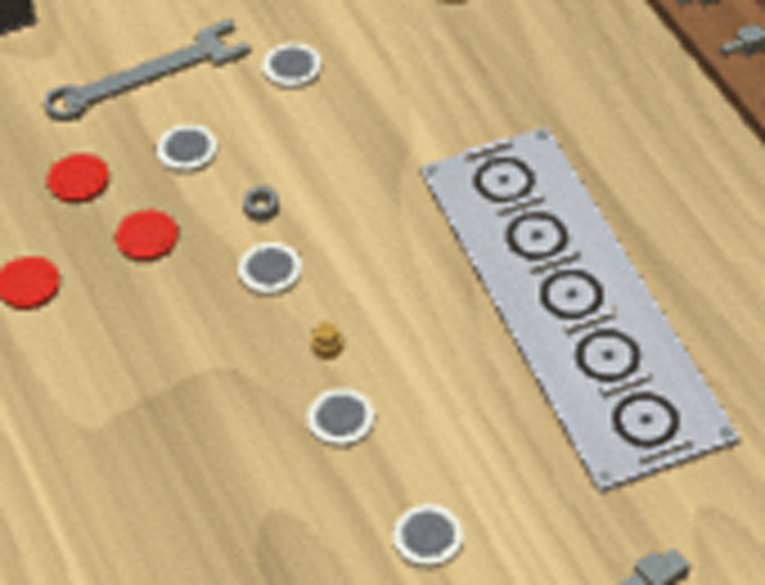

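The crops show five white discs, each a white rim with a grey centre. They are distinct from the red ones, so the choice is confirmed. Side pixels: ring centres (341.8,174.8) to (373.3,228.1), port (434.8,335.8), handle top (353.6,291.8), lever ball (407.3,267.9).

```bash
python3 - <<'E'
from h import *
b=np.array([-.0008,.0027,0])
for k,uv,z in [("ring0",(341.8,174.8),.008),("r1",(349.1,187.2),.008),("r2",(356.9,200.3),.008),("r3",(364.9,213.9),.008),("r4",(373.3,228.1),.008),("port",(434.8,335.8),.045),("handletop",(353.6,291.8),.115),("collar",(353,305.5),.049),("ball",(407.3,267.9),.092),("coup",(302.5,210),.022),("collarby",(288,180),.01),("union",(375,264),.015),("drvtip",(359,272),.005),("drvend",(305,297),.01),("spanA",(244,158),.003),("spanB",(283,144),.003)]:
    print(k,(ray("side",uv,z)+b).round(4)[:2])
P=arm.camera_params("wrist"); s=arm.read_state()
print(P['K'], s['tcp_rot'].T@(P['pose'][:3,3]-s['position']), s['tcp_rot'].T@P['pose'][:3,:3])
go([.585,.0,.25],0)
E
```

```text
ring0 [0.6183 0.1783]
r1 [0.6144 0.1226]
r2 [0.6107 0.0663]
r3 [0.6068 0.0107]
r4 [ 0.603  -0.0448]
port [ 0.56   -0.3994]
handletop [ 0.4241 -0.242 ]
collar [ 0.4232 -0.2458]
ball [ 0.5825 -0.2354]
coup [0.4438 0.0984]
collarby [0.4563 0.2351]
union [ 0.5441 -0.1531]
drvtip [ 0.4965 -0.1502]
drvend [ 0.3334 -0.1532]
spanA [0.367  0.3957]
spanB [0.5082 0.3963]
[[325.760455     0.         312.88131987]
 [  0.         325.760455   202.28616555]
 [  0.           0.           1.        ]] [ 0.07618422  0.0004821  -0.15796583] [[-4.15796163e-04 -9.59653991e-01 -2.81183294e-01]
 [ 9.99999737e-01 -2.31878932e-04 -6.87354179e-04]
 [ 5.94421699e-04 -2.81183506e-01  9.59653835e-01]]
pos [0.1817 0.4922 0.2261] shift mm [-548.8 -322.   -23.5] units [-21.95 -12.88  -0.94] yaw y 1.217 turn z units 2.32 j6 -0.14600536949132326
```

```bash
python3 -m crank '[0,0,0,0,0,0.272,1, 0,0,0,0,0,0.272,1, 0,0,0,0,0,0.272,1, 0,0,0,0,0,0.272,1, 0,0,0,0,0,0.272,1, 0,0,0,0,0,0.272,1, 0,0,0,0,0,0.272,1, 0,0,0,0,0,0.272,1, 0,0,0,0,0,0.272,1, 0,0,0,0,0,0,1]'; python3 - <<'E'
from h import *
b=np.array([-.0008,.0027,0])
go([.44,.2,.25],-.068)
for uv in [(247.3,174.6),(262.7,187.2),(236,197.5)]: print((ray("side",uv,.006)+b).round(3))
E
```

```text
clock: 1.1
position: [0.1818, 0.4923, 0.2264]
tcp_rot: [[0.066, 0.998, -0.0], [0.998, -0.066, -0.001], [-0.001, -0.0, -1.0]]
ft_force: [-0.4, 0.4, -0.3]
finger_gap: 0.0916
gripper_force: 0.0
pos [0.1818 0.4923 0.2264] shift mm [-274.6  277.   -23.5] units [-10.99  11.08  -0.94] yaw y -0.066 turn z units 0.0 j6 1.1370484968737704
[0.35  0.319 0.006]
[0.375 0.247 0.006]
[0.286 0.247 0.006]
```

```bash
python3 -m crank '[-1,1,0,0,0,0,1, -1,1,0,0,0,0,1, -1,1,0,0,0,0,1, -1,1,0,0,0,0,1, -1,1,0,0,0,0,1, -1,1,0,0,0,0,1, -1,1,0,0,0,0,1, -1,1,0,0,0,0,1, -1,1,0,0,0,0,1, -1,1,0,0,0,0,1, -1,1,0,0,0,0,1, 0,0,0,0,0,0,1, 0,0,0,0,0,0,1]' | head -2; python3 - <<'E'
from h import *
import time
P=arm.camera_params("wrist"); im=arm.snapshot("wrist"); cv2.imwrite('pics/w1.png',im)
print(arm.read_state()['joints'].round(2))
for k,X in dict(d0=(.4393,-.056,.006),d1=(.429,.0495,.006),d2=(.4385,.1845,.006),d3=(.4305,.3144,.006),d4=(.5327,.355,.006),s2=(.6107,.0663,.008),s0=(.6183,.1783,.008)).items(): print(k,proj("wrist",X,P).round(1))
E
```

```text
clock: 2.4
position: [0.4385, 0.1998, 0.2264]
[0.27 0.26 1.64 0.   1.24 0.33]
d0 [325.5 353.4]
d1 [313.3 287.3]
d2 [314.  186.8]
d3 [299.1  70.7]
d4 [394.   22.2]
s2 [454.2 268.5]
s0 [466.1 182.8]
```

View pics/w1.png

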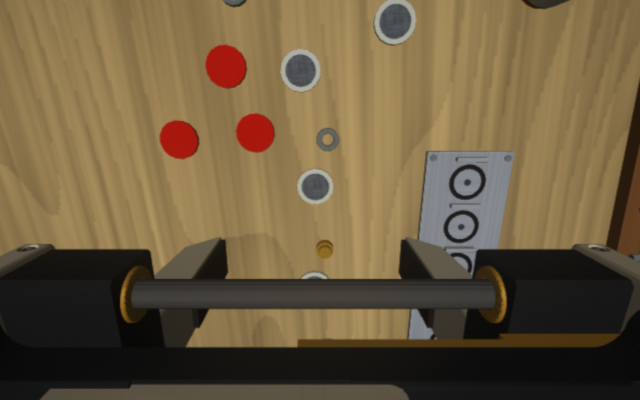

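Wrist picture: discs at (315,187), (300,70) and (395,22), and rings at (467,182) and (461,227). All of these are within 2 px of my predictions. Next I refine the positions numerically.

```bash
cat >> h.py <<'E'
def near(im,P,X,kind,r=None):
    """refine world xy of a disc (white) or ring (dark) around guess X in wrist picture"""
    u=proj("wrist",X,P); v=proj("wrist",np.add(X,[0,.022,0]),P); r=int(np.hypot(*(u-v))*1.5); x,y=u.round().astype(int)
    if min(x,y)<r or x>639-r or y>399-r: return None
    w=im[y-r:y+r+1,x-r:x+r+1]; g=w.min(2).astype(int); hs=cv2.cvtColor(w,cv2.COLOR_BGR2HSV)
    m=(hs[...,1]<70)&(g>110) if kind=='disc' else (g<80)
    cs,_=cv2.findContours(m.astype(np.uint8),cv2.RETR_EXTERNAL,cv2.CHAIN_APPROX_NONE)
    if not cs: return None
    c=max(cs,key=cv2.contourArea); (a,b),(d1,d2),_=cv2.fitEllipse(c)
    return ray("wrist",(a+x-r,b+y-r),X[2],P)[:2].round(4),(round(d1,1),round(d2,1))
E
python3 - <<'E'
from h import *
P=arm.camera_params("wrist"); im=cv2.imread('pics/w1.png')
for k,X in dict(d2=(.4385,.1845,.006),d3=(.4305,.3144,.006),d4=(.5327,.355,.006)).items(): print(k,near(im,P,X,'disc'))
for k,X in dict(s0=(.6183,.1783,.008),s1=(.6144,.1226,.008)).items(): print(k,near(im,P,X,'ring'))
go([.4385,.1845,.0025])
E
```

```text
d2 (array([0.4392, 0.1861]), (34.7, 35.7))
d3 (array([0.4311, 0.3158]), (39.4, 42.2))
d4 None
s0 (array([0.6188, 0.1803]), (32.5, 37.5))
s1 (array([0.615 , 0.1244]), (30.4, 35.2))
pos [0.438  0.2005 0.2265] shift mm [-15.9   1.7 224. ] units [-0.64  0.07  8.96] yaw y -0.063
```

```bash
python3 -m crank '[-0.58,0.05,0.9,0,0,0,1, 0,0,1,0,0,0,1, 0,0,1,0,0,0,1, 0,0,1,0,0,0,1, 0,0,1,0,0,0,1, 0,0,1,0,0,0,1, 0,0,1,0,0,0,1, 0,0,1,0,0,0,1, 0,0,0.7,0,0,0,1, 0,0,0.3,0,0,0,1, 0,0,0,0,0,0,1, 0,0,0,0,0,0,1]' 12; python3 -c "
from h import *
go([.439,.186,.003])"
```

```text
clock: 3.65
position: [0.439, 0.1863, 0.0049]
tcp_rot: [[0.063, 0.998, 0.001], [0.998, -0.063, 0.0], [0.0, 0.001, -1.0]]
ft_force: [0.5, -0.5, 0.1]
finger_gap: 0.0916
gripper_force: 0.0
pos [0.439  0.1863 0.0049] shift mm [-0.3 -0.   1.9] units [-0.01 -0.    0.08] yaw y -0.063
```

```bash
python3 -m crank '[0,0,0.1,0,0,0,-1, 0,0,0,0,0,0,-1, 0,0,0,0,0,0,-1, 0,0,0,0,0,0,-1, 0,0,0,0,0,0,-1, 0,0,0,0,0,0,-1, 0,0,0,0,0,0,-1, 0,0,0,0,0,0,-1, 0,0,-1,0,0,0,-1, 0,0,-1,0,0,0,-1, 0,0,-1,0,0,0,-1, 0,0,0,0,0,0,-1]' 12; python3 -c "
from h import *
go([.6112,.0686,.08],-.068)"
```

```text
clock: 4.85
position: [0.4407, 0.1863, 0.0794]
tcp_rot: [[0.065, 0.998, 0.006], [0.998, -0.065, 0.002], [0.002, 0.006, -1.0]]
ft_force: [0.4, 0.1, -1.0]
finger_gap: 0.0436
gripper_force: 12.0
pos [0.4407 0.1863 0.0794] shift mm [-106.4  177.8    0.2] units [-4.26  7.11  0.01] yaw y -0.065 turn z units 0.01 j6 0.30409145423846734
```

```bash
python3 -m crank '[-0.5,0.9,0,0,0,0,-1, -0.6,1,0,0,0,0,-1, -0.6,1,0,0,0,0,-1, -0.6,1,0,0,0,0,-1, -0.6,1,0,0,0,0,-1, -0.6,1,0,0,0,0,-1, -0.5,0.8,0,0,0,0,-1, -0.26,0.4,0,0,0,0,-1, 0,0,0,0,0,0,-1, 0,0,0,0,0,0,-1]' >/dev/null; python3 - <<'E'
from h import *
P=arm.camera_params("wrist"); im=arm.snapshot("wrist"); cv2.imwrite('pics/w2.png',im)
for k,X in dict(s0=(.6188,.1803,.008),s1=(.615,.1244,.008)).items(): print(k,near(im,P,X,'ring'),proj("wrist",X,P))
go([.6112,.0686,.0105],-.068)
E
```

```text
s0 None [319.06183761  47.791632  ]
s1 (array([0.6153, 0.1242]), (61.4, 62.5)) [318.40114941 137.4905225 ]
pos [0.6078 0.0687 0.0762] shift mm [ 0.1  3.5 65.7] units [0.   0.14 2.63] yaw y -0.064 turn z units 0.01 j6 0.05127478198782372
```

View pics/w2.png

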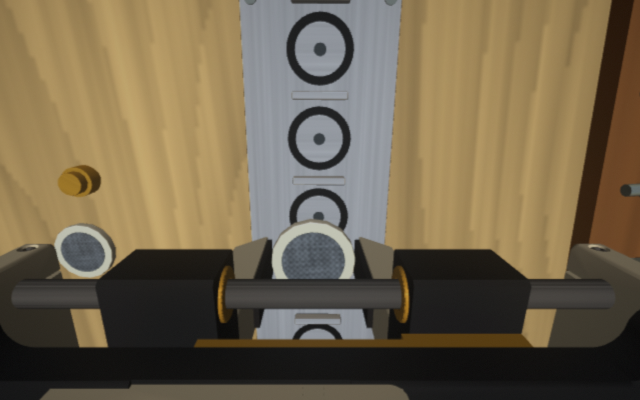

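The picture shows the disc gripped level, and the ring positions are confirmed (rings at (320,48) and (319,138)). Now I lower it.

```bash
python3 -m crank '[0,0.1,1,0,0,0,-1, 0,0,0.9,0,0,0,-1, 0,0,0.3,0,0,0,-1, 0,0,0,0,0,0,-1, 0,0,0,0,0,0,-1]' >/dev/null; python3 -c "
from h import *
go([.6112,.0686,.0105],-.068)"
```

```text
pos [0.6119 0.0682 0.0226] shift mm [ 0.3 -0.7 12.1] units [ 0.01 -0.03  0.49] yaw y -0.064 turn z units 0.01 j6 0.05068242149932555
```

```bash
python3 -m crank '[0,0,0.3,0,0,0,-1, 0,0,0.19,0,0,0,-1, 0,0,0,0,0,0,-1, 0,0,0,0,0,0,-1]'; python3 -m crank '[0,0,0,0,0,0,0.4, 0,0,0,0,0,0,0.4, 0,0,0,0,0,0,0.4, 0,0,0,0,0,0,0.4, 0,0,-1,0,0,0,0.4, 0,0,-1,0,0,0,0.4, 0.8,-0.6,-1,0,0,0,0.4, 1,-0.8,-1,0,0,0,0.4, 1,-0.8,0,0,0,0,0.4, 1,-0.8,0,0,0,0,0.4, 1,-0.8,0,0,0,0,0.4, 1,-0.8,0,0,0,0,0.4, 1,-0.8,0,0,0,0,0.4, 1,-0.8,0,0,0,0,0.4, 1,-0.8,0,0,0,0,0.4, 0,0,0,0,0,0,0.4, 0,0,0,0,0,0,0.4]'; python3 - <<'E'
from h import *
P=arm.camera_params("wrist"); im=arm.snapshot("wrist"); cv2.imwrite('pics/w3.png',im)
for k,X in dict(d3=(.4311,.3158,.006),d4=(.5335,.3565,.006)).items(): print(k,near(im,P,X,'disc'),proj("wrist",X,P))
go([.4311,.3158,.003],-.068)
s=arm.snapshot("scene"); cv2.imwrite('pics/s2.png',s)
X=np.array([.6112,.0686,.014]); print(proj("scene",X))
E
```

```text
clock: 6.8
position: [0.6115, 0.0678, 0.0095]
tcp_rot: [[0.065, 0.998, -0.0], [0.998, -0.065, 0.0], [0.0, -0.0, -1.0]]
ft_force: [0.3, 0.2, 0.0]
finger_gap: 0.0429
gripper_force: 12.0
clock: 8.5
position: [0.4509, 0.2991, 0.1096]
tcp_rot: [[0.063, 0.998, 0.0], [0.998, -0.063, -0.0], [-0.0, 0.0, -1.0]]
ft_force: [0.1, 0.2, -0.4]
finger_gap: 0.0644
gripper_force: 0.0
d3 (array([0.4317, 0.3156]), (50.6, 52.1)) [287.70593923 183.92266328]
d4 (array([0.5334, 0.3567]), (53.1, 57.6)) [413.67862122 125.20316953]
pos [0.4514 0.2985 0.1096] shift mm [ 16.  -21.4 106.5] units [ 0.64 -0.86  4.26] yaw y -0.064 turn z units 0.01 j6 0.5072541918493784
[277.24944904 235.49534499]
```

```bash
python3 -m crank '[0.68,-0.8,0,0,0,0,0.4, 0,0,1,0,0,0,0.4, 0,0,1,0,0,0,0.4, 0,0,1,0,0,0,0.4, 0,0,0.8,0,0,0,0.4, 0,0,0.4,0,0,0,0.4, 0,0,0,0,0,0,0.4, 0,0,0,0,0,0,0.4]'; python3 -c "
from h import *
go([.4314,.3157,.003],-.068)"
```

```text
clock: 9.4
position: [0.4331, 0.3168, 0.0051]
tcp_rot: [[0.065, 0.998, 0.001], [0.998, -0.065, 0.0], [0.001, 0.001, -1.0]]
ft_force: [0.4, 0.6, -0.8]
finger_gap: 0.0642
gripper_force: 0.0
pos [0.4331 0.3168 0.0051] shift mm [-1.2 -1.6  2.1] units [-0.05 -0.07  0.08] yaw y -0.066 turn z units 0.0 j6 0.5541571686202835
```

```bash
python3 -m crank '[-0.05,-0.05,0.09,0,0,0,-1, 0,0,0,0,0,0,-1, 0,0,0,0,0,0,-1, 0,0,0,0,0,0,-1, 0,0,0,0,0,0,-1, 0,0,0,0,0,0,-1, 0,0,-1,0,0,0,-1, 0,0,-1,0,0,0,-1, 0,0,-1,0,0,0,-1, -0.89,0.97,0,0,0,0,-1, -0.89,0.97,0,0,0,0,-1, -0.89,0.97,0,0,0,0,-1, -0.89,0.97,0,0,0,0,-1, -0.89,0.97,0,0,0,0,-1, -0.89,0.97,0,0,0,0,-1, -0.89,0.97,0,0,0,0,-1, -0.89,0.97,0,0,0,0,-1, 0,0,0,0,0,0,-1, 0,0,0,0,0,0,-1, 0,0,0,0,0,0,-1]'; python3 -c "
from h import *
go([.615,.1244,.0105],-.068)"
```

```text
clock: 11.4
position: [0.6121, 0.1263, 0.0768]
tcp_rot: [[0.064, 0.998, -0.001], [0.998, -0.064, 0.0], [0.0, -0.001, -1.0]]
ft_force: [0.2, -0.7, -0.6]
finger_gap: 0.0427
gripper_force: 12.0
pos [0.6121 0.1263 0.0768] shift mm [-1.8  3.1 66.3] units [-0.07  0.12  2.65] yaw y -0.064 turn z units 0.01 j6 0.1447251451001576
```

```bash
python3 -m crank '[-0.07,0.1,0.9,0,0,0,-1, 0,0,0.9,0,0,0,-1, 0,0,0.4,0,0,0,-1, 0,0,0.3,0,0,0,-1, 0,0,0.1,0,0,0,-1, 0,0,0,0,0,0,-1, 0,0,0,0,0,0,-1]'; python3 -c "
from h import *
go([.615,.1244,.0100],-.068)"
```

```text
clock: 12.1
position: [0.6159, 0.1238, 0.0131]
tcp_rot: [[0.065, 0.998, 0.001], [0.998, -0.065, 0.0], [0.0, 0.001, -1.0]]
ft_force: [0.2, 0.1, -0.0]
finger_gap: 0.043
gripper_force: 12.0
pos [0.6159 0.1238 0.0131] shift mm [ 0.5 -1.   3.1] units [ 0.02 -0.04  0.12] yaw y -0.065 turn z units 0.01 j6 0.1410525751405982
```

```bash
python3 -m crank '[0,0,0.12,0,0,0,-1, 0,0,0,0,0,0,-1, 0,0,0,0,0,0,0.4, 0,0,0,0,0,0,0.4, 0,0,0,0,0,0,0.4, 0,0,-1,0,0,0,0.4, 0,0,-1,0,0,0,0.4, 0.3,-0.1,-1,0,0,0,0.4, 0.9,-0.39,-1,0,0,0,0.4, 0.9,-0.39,0,0,0,0,0.4, 0.9,-0.39,0,0,0,0,0.4, 0.9,-0.39,0,0,0,0,0.4, 0.9,-0.39,0,0,0,0,0.4, 0.9,-0.39,0,0,0,0,0.4, 0.9,-0.39,0,0,0,0,0.4, 0.9,-0.39,0,0,0,0,0.4, 0.9,-0.39,0,0,0,0,0.4, 0.6,-0.29,0,0,0,0,0.4, 0,0,0,0,0,0,0.4, 0,0,0,0,0,0,0.4]'; python3 - <<'E'
from h import *
P=arm.camera_params("wrist"); im=arm.snapshot("wrist")
print(near(im,P,(.5335,.3567,.006),'disc'))
go([.5335,.3567,.003],-.068)
E
```

```text
clock: 14.1
position: [0.5327, 0.3542, 0.1091]
tcp_rot: [[0.064, 0.998, -0.0], [0.998, -0.064, -0.001], [-0.001, -0.0, -1.0]]
ft_force: [-0.0, 0.3, -0.2]
finger_gap: 0.0643
gripper_force: 0.0
(array([0.5336, 0.3569]), (49.6, 51.4))
pos [0.533  0.3537 0.1091] shift mm [  3.1   0.3 106.1] units [0.12 0.01 4.24] yaw y -0.065 turn z units 0.01 j6 0.5316730768002282
```

```bash
python3 -m crank '[0.12,0.01,0,0,0,0,0.4, 0,0,1,0,0,0,0.4, 0,0,1,0,0,0,0.4, 0,0,1,0,0,0,0.4, 0,0,0.8,0,0,0,0.4, 0,0,0.4,0,0,0,0.4, 0,0,0,0,0,0,0.4, 0,0,0,0,0,0,0.4]'; python3 -c "
from h import *
go([.5335,.3568,.003],-.068)"
```

```text
clock: 14.95
position: [0.5339, 0.3575, 0.0051]
tcp_rot: [[0.065, 0.998, 0.001], [0.998, -0.065, 0.001], [0.001, 0.001, -1.0]]
ft_force: [0.8, -1.0, 0.6]
finger_gap: 0.0644
gripper_force: 0.0
pos [0.5339 0.3575 0.0051] shift mm [-0.7 -0.3  2.1] units [-0.03 -0.01  0.08] yaw y -0.065 turn z units 0.01 j6 0.53610063784161
```

```bash
python3 -m crank '[-0.03,0,0.09,0,0,0,-1, 0,0,0,0,0,0,-1, 0,0,0,0,0,0,-1, 0,0,0,0,0,0,-1, 0,0,0,0,0,0,-1, 0,0,0,0,0,0,-1, 0,0,-1,0,0,0,-1, 0,0,-1,0,0,0,-1, 0,0,-1,0,0,0,-1, -0.854,0.483,0,0,0,0,-1, -0.854,0.483,0,0,0,0,-1, -0.854,0.483,0,0,0,0,-1, -0.854,0.483,0,0,0,0,-1, -0.854,0.483,0,0,0,0,-1, -0.854,0.483,0,0,0,0,-1, -0.854,0.483,0,0,0,0,-1, -0.854,0.483,0,0,0,0,-1, 0,0,0,0,0,0,-1, 0,0,0,0,0,0,-1, 0,0,0,0,0,0,-1]'; python3 -c "
from h import *
go([.6188,.1803,.0105],-.068)"
```

```text
clock: 16.95
position: [0.6178, 0.1809, 0.0768]
tcp_rot: [[0.064, 0.998, -0.001], [0.998, -0.064, 0.0], [0.0, -0.001, -1.0]]
ft_force: [-0.0, -0.3, -0.7]
finger_gap: 0.0428
gripper_force: 12.0
pos [0.6178 0.1809 0.0768] shift mm [-0.6  1.  66.3] units [-0.02  0.04  2.65] yaw y -0.064 turn z units 0.01 j6 0.22958064963112437
```

```bash
python3 -m crank '[-0.02,0.02,0.9,0,0,0,-1, 0,0,0.9,0,0,0,-1, 0,0,0.4,0,0,0,-1, 0,0,0.3,0,0,0,-1, 0,0,0.1,0,0,0,-1, 0,0,0,0,0,0,-1, 0,0,0,0,0,0,-1]'; python3 -c "
from h import *
go([.6188,.1803,.0100],-.068)"
```

```text
clock: 17.65
position: [0.6195, 0.1797, 0.0129]
tcp_rot: [[0.065, 0.998, 0.002], [0.998, -0.065, 0.0], [0.0, 0.002, -1.0]]
ft_force: [0.8, -0.2, -0.1]
finger_gap: 0.0429
gripper_force: 12.0
pos [0.6195 0.1797 0.0129] shift mm [ 0.5 -0.7  2.9] units [ 0.02 -0.03  0.12] yaw y -0.065 turn z units 0.01 j6 0.22822727614722205
```

```bash
python3 -m crank '[0,0,0.12,0,0,0,-1, 0,0,0,0,0,0,-1, 0,0,0,0,0,0,0.4, 0,0,0,0,0,0,0.4, 0,0,0,0,0,0,0.4, 0,0,-1,0,0,0,0.4, 0,0,-1,0,0,0,0.4, 0,0,-1,0,0,0,0.4, 0,0,-1,0,0,0,0.4, -0.7,-0.905,0,0,0,0,0.4, -0.7,-0.905,0,0,0,0,0.4, -0.7,-0.905,0,0,0,0,0.4, -0.7,-0.905,0,0,0,0,0.4, -0.7,-0.905,0,0,0,0,0.4, -0.7,-0.905,0,0,0,0,0.4, -0.7,-0.905,0,0,0,0,0.4, -0.7,-0.905,0,0,0,0,0.4, 0,0,0,0,0,0,0.4, 0,0,0,0,0,0,0.4]'; python3 - <<'E'
from h import *
P=arm.camera_params("wrist"); im=arm.snapshot("wrist"); cv2.imwrite('pics/w4.png',im)
print(near(im,P,(.4297,.0515,.006),'disc'),proj("wrist",(.4297,.0515,.006),P))
go([.4297,.0515,.003],-.068)
s=arm.snapshot("side");t=arm.snapshot("scene")
cv2.imwrite('pics/chk.png',np.hstack([cv2.resize(s[130:270,240:400],(380,333),interpolation=2),cv2.resize(t[170:310,230:420],(420,310),interpolation=2)[:310]][:1]+[cv2.resize(t[170:310,230:420],(420,333),interpolation=2)]))
E
```

```text
clock: 19.55
position: [0.4296, 0.0514, 0.1093]
tcp_rot: [[0.066, 0.998, 0.001], [0.998, -0.066, 0.0], [0.0, 0.001, -1.0]]
ft_force: [-0.2, 0.6, 0.9]
finger_gap: 0.0645
gripper_force: 0.0
(array([0.4301, 0.0508]), (49.2, 51.0)) [313.11052541 201.88078045]
pos [0.4301 0.0516 0.1093] shift mm [ -0.2  -0.6 106.3] units [-0.01 -0.02  4.25] yaw y -0.065 turn z units 0.01 j6 0.006989757269011838
```

View pics/chk.png

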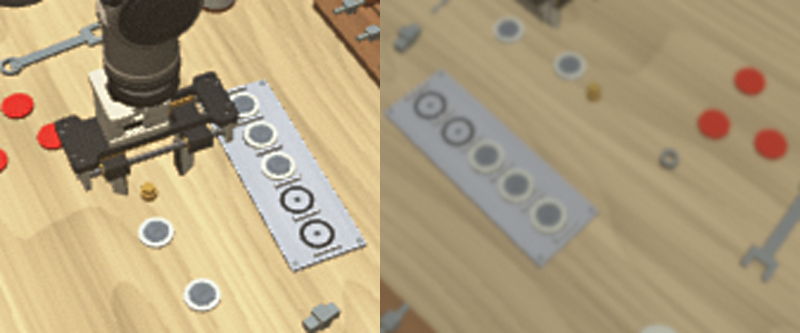

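Both views show three discs centred on rings, with two rings free (side crop (297,200) and (317,234)) and two discs still on the bench. I pick disc 1 next.

```bash
python3 -m crank '[-0.03,0,0,0,0,0,0.4, 0,0,1,0,0,0,0.4, 0,0,1,0,0,0,0.4, 0,0,1,0,0,0,0.4, 0,0,0.8,0,0,0,0.4, 0,0,0.4,0,0,0,0.4, 0,0,0,0,0,0,0.4, 0,0,0,0,0,0,0.4]'; python3 -c "
from h import *
go([.4300,.0508,.003],-.068)"
```

```text
clock: 20.5
position: [0.4297, 0.0509, 0.0043]
tcp_rot: [[0.065, 0.998, 0.001], [0.998, -0.065, 0.0], [0.0, 0.001, -1.0]]
ft_force: [0.2, 0.9, 0.3]
finger_gap: 0.0643
gripper_force: 0.0
pos [0.4297 0.0509 0.0043] shift mm [-0.   0.3  1.3] units [-0.    0.01  0.05] yaw y -0.065 turn z units 0.01 j6 0.004718218457989075
```

```bash
python3 -m crank '[0,0,0.05,0,0,0,-1, 0,0,0,0,0,0,-1, 0,0,0,0,0,0,-1, 0,0,0,0,0,0,-1, 0,0,0,0,0,0,-1, 0,0,0,0,0,0,-1, 0,0,-1,0,0,0,-1, 0,0,-1,0,0,0,-1, 0,0,-1,0,0,0,-1, -0.133,0.9,0,0,0,0,-1, -0.133,0.9,0,0,0,0,-1, -0.133,0.9,0,0,0,0,-1, -0.133,0.9,0,0,0,0,-1, -0.133,0.9,0,0,0,0,-1, -0.133,0.9,0,0,0,0,-1, -0.133,0.9,0,0,0,0,-1, -0.133,0.9,0,0,0,0,-1, 0,0,0,0,0,0,-1, 0,0,0,0,0,0,-1, 0,0,0,0,0,0,-1]'; python3 -c "
from h import *
go([.6074,.0127,.0105],-.068)"
```

```text
clock: 22.5
position: [0.6058, 0.0129, 0.0773]
tcp_rot: [[0.065, 0.998, -0.002], [0.998, -0.065, 0.0], [0.0, -0.002, -1.0]]
ft_force: [-0.9, -0.5, -0.8]
finger_gap: 0.0431
gripper_force: 12.0
pos [0.6058 0.0129 0.0773] shift mm [-0.1  1.7 66.8] units [-0.01  0.07  2.67] yaw y -0.065 turn z units 0.01 j6 -0.04071102124192261
```

```bash
python3 -m crank '[0,0.03,0.9,0,0,0,-1, 0,0,0.9,0,0,0,-1, 0,0,0.4,0,0,0,-1, 0,0,0.3,0,0,0,-1, 0,0,0.1,0,0,0,-1, 0,0,0,0,0,0,-1, 0,0,0,0,0,0,-1]'; python3 -c "
from h import *
go([.6074,.0127,.0100],-.068)"
```

```text
clock: 23.2
position: [0.6083, 0.0125, 0.0136]
tcp_rot: [[0.065, 0.998, 0.001], [0.998, -0.065, -0.0], [0.0, 0.001, -1.0]]
ft_force: [-0.3, -0.1, -0.7]
finger_gap: 0.0427
gripper_force: 12.0
pos [0.6083 0.0125 0.0136] shift mm [ 0.1 -0.9  3.6] units [ 0.   -0.04  0.14] yaw y -0.065 turn z units 0.01 j6 -0.040699465837618486
```

```bash
python3 -m crank '[0,-0.03,0.14,0,0,0,-1, 0,0,0,0,0,0,-1, 0,0,0,0,0,0,0.4, 0,0,0,0,0,0,0.4, 0,0,0,0,0,0,0.4, 0,0,-1,0,0,0,0.4, 0,0,-1,0,0,0,0.4, 0,0,-1,0,0,0,0.4, 0,0,-1,0,0,0,0.4, -0.445,-0.937,0,0,0,0,0.4, -0.445,-0.937,0,0,0,0,0.4, -0.445,-0.937,0,0,0,0,0.4, -0.445,-0.937,0,0,0,0,0.4, -0.445,-0.937,0,0,0,0,0.4, -0.445,-0.937,0,0,0,0,0.4, -0.445,-0.937,0,0,0,0,0.4, 0,0,0,0,0,0,0.4, 0,0,0,0,0,0,0.4]'; python3 - <<'E'
from h import *
P=arm.camera_params("wrist"); im=arm.snapshot("wrist"); cv2.imwrite('pics/w5.png',im)
X=(.4397,-.0545,.006); print(near(im,P,X,'disc'),proj("wrist",X,P))
go([.4397,-.0545,.003],-.068)
E
```

```text
clock: 25.0
position: [0.4386, -0.0547, 0.1095]
tcp_rot: [[0.066, 0.998, 0.001], [0.998, -0.066, -0.0], [0.0, 0.001, -1.0]]
ft_force: [0.2, -0.6, 0.9]
finger_gap: 0.0641
gripper_force: 0.0
(array([ 0.4405, -0.055 ]), (49.3, 51.0)) [314.26747482 201.64056569]
pos [ 0.4392 -0.0546  0.1095] shift mm [1.000e-01 4.000e-01 1.065e+02] units [0.01 0.02 4.26] yaw y -0.065 turn z units 0.01 j6 -0.23238063152623076
```

```bash
python3 -m crank '[-0.02,0.05,0,0,0,0,0.4, 0,0,1,0,0,0,0.4, 0,0,1,0,0,0,0.4, 0,0,1,0,0,0,0.4, 0,0,0.8,0,0,0,0.4, 0,0,0.4,0,0,0,0.4, 0,0,0,0,0,0,0.4, 0,0,0,0,0,0,0.4]'; python3 -c "
from h import *
go([.4405,-.055,.003],-.068)"
```

```text
clock: 25.85
position: [0.4402, -0.0551, 0.0046]
tcp_rot: [[0.064, 0.998, 0.001], [0.998, -0.064, -0.0], [-0.0, 0.001, -1.0]]
ft_force: [1.2, -0.8, 1.3]
finger_gap: 0.0643
gripper_force: 0.0
pos [ 0.4402 -0.0551  0.0046] shift mm [0.1 0.3 1.6] units [0.   0.01 0.06] yaw y -0.064 turn z units 0.01 j6 -0.23331211212557995
```

```bash
python3 -m crank '[0,0,0.06,0,0,0,-1, 0,0,0,0,0,0,-1, 0,0,0,0,0,0,-1, 0,0,0,0,0,0,-1, 0,0,0,0,0,0,-1, 0,0,0,0,0,0,-1, 0,0,-1,0,0,0,-1, 0,0,-1,0,0,0,-1, 0,0,-1,0,0,0,-1, 0.129,0.926,0,0,0,0,-1, 0.129,0.926,0,0,0,0,-1, 0.129,0.926,0,0,0,0,-1, 0.129,0.926,0,0,0,0,-1, 0.129,0.926,0,0,0,0,-1, 0.129,0.926,0,0,0,0,-1, 0.129,0.926,0,0,0,0,-1, 0,0,0,0,0,0,-1, 0,0,0,0,0,0,-1, 0,0,0,0,0,0,-1]'; python3 -c "
from h import *
go([.6036,-.0431,.0105],-.068)"
```

```text
clock: 27.75
position: [0.6015, -0.043, 0.0773]
tcp_rot: [[0.065, 0.998, -0.002], [0.998, -0.065, 0.0], [0.0, -0.002, -1.0]]
ft_force: [-0.8, 0.4, 0.4]
finger_gap: 0.0427
gripper_force: 12.0
pos [ 0.6015 -0.043   0.0773] shift mm [-0.   2.2 66.8] units [-0.    0.09  2.67] yaw y -0.065 turn z units 0.01 j6 -0.13351350064664502
```

```bash
python3 -m crank '[0,0.05,0.9,0,0,0,-1, 0,0,0.9,0,0,0,-1, 0,0,0.4,0,0,0,-1, 0,0,0.3,0,0,0,-1, 0,0,0.1,0,0,0,-1, 0,0,0,0,0,0,-1, 0,0,0,0,0,0,-1]'; python3 -c "
from h import *
go([.6036,-.0431,.0100],-.068)"
```

```text
clock: 28.45
position: [0.6045, -0.0432, 0.0135]
tcp_rot: [[0.065, 0.998, 0.001], [0.998, -0.065, -0.0], [-0.0, 0.001, -1.0]]
ft_force: [-0.3, 0.3, -0.6]
finger_gap: 0.0429
gripper_force: 12.0
pos [ 0.6045 -0.0432  0.0135] shift mm [ 0.1 -0.9  3.5] units [ 0.   -0.04  0.14] yaw y -0.065 turn z units 0.01 j6 -0.1330862107144189
```

```bash
python3 -m crank '[0,-0.03,0.14,0,0,0,-1, 0,0,0,0,0,0,-1, 0,0,0,0,0,0,0.4, 0,0,0,0,0,0,0.4, 0,0,0,0,0,0,0.4, 0,0,-1,0,0,0,0.4, 0,0,-1,0,0,0,0.4, 0,0,-1,0,0,0,0.4, 0,0,-1,0,0,0,0.4, 0,0,-1,0,0,0,0.4, -0.5,0,-1,0,0,0,0.4, -0.5,0,-1,0,0,0,0.4, 0,0,-1,0,0,0,0.4, 0,0,-1,0,0,0,0.4, 0,0,0,0,0,0,0.4, 0,0,0,0,0,0,0.4, 0,0,0,0,0,0,0.4]'; python3 - <<'E'
from h import *
P=arm.camera_params("wrist"); im=arm.snapshot("wrist"); cv2.imwrite('pics/w6.png',im)
for i in range(5):
    X=np.array([.6188-.0038*i,.1803-.05585*i,.014]); print(i,near(im,P,X,'disc'),X[:2])
E
```

```text
clock: 30.15
position: [0.6009, -0.0678, 0.2326]
tcp_rot: [[0.065, 0.998, -0.003], [0.998, -0.065, 0.001], [0.001, -0.003, -1.0]]
ft_force: [0.4, 0.6, 1.1]
finger_gap: 0.0643
gripper_force: 0.0
0 None [0.6188 0.1803]
1 None [0.615   0.12445]
2 (array([0.6113, 0.0688]), (80.3, 80.6)) [0.6112 0.0686]
3 (array([0.6077, 0.0124]), (73.4, 73.4)) [0.6074  0.01275]
4 (array([ 0.6031, -0.0426]), (68.6, 68.6)) [ 0.6036 -0.0431]
```

View pics/w6.png

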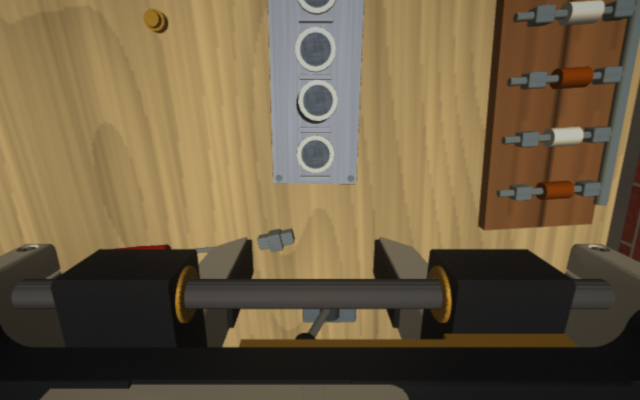

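The picture shows discs at (316,153), (318,100), (316,49) and (318,0). The second one leaves part of its ring visible at (305,112), so it may be off centre. I measure it with a stricter white mask.

```bash
python3 - <<'E'
from h import *
P=arm.camera_params("wrist"); im=cv2.imread('pics/w6.png')
h=cv2.cvtColor(im,cv2.COLOR_BGR2HSV)
print(im[49,290:345:3].tolist())
w=(im.min(2)>140)&(im[...,2].astype(int)>=im[...,0].astype(int)-2)
w[:, :265]=0; w[:,370:]=0; w[185:]=0
for c,a,b in blobs(w,60,5000):
    u=(b[0]+b[2]/2-.5,b[1]+b[3]/2-.5); print(u,b[2:],a,ray("wrist",u,.014,P).round(4))
cv2.imwrite('pics/z1.png',cv2.resize(im[0:190,265:370],None,fx=3,fy=3,interpolation=2))
E
```

```text
[[154, 148, 144], [153, 148, 144], [178, 187, 185], [163, 170, 167], [97, 90, 84], [87, 82, 76], [94, 88, 81], [93, 87, 81], [88, 82, 77], [91, 86, 80], [87, 82, 76], [92, 86, 81], [99, 92, 85], [94, 88, 82], [176, 185, 182], [163, 174, 174], [154, 148, 143], [159, 152, 148], [156, 150, 145]]
(np.float64(316.0), np.float64(6.0)) [37 13] 197 [0.6147 0.1072 0.014 ]
(np.float64(315.5), np.float64(48.5)) [42 44] 611 [0.6117 0.0674 0.014 ]
(np.float64(317.5), np.float64(100.0)) [40 41] 538 [0.6107 0.0154 0.014 ]
(np.float64(315.0), np.float64(154.0)) [39 39] 528 [ 0.6041 -0.0438  0.014 ]
```

View pics/z1.png

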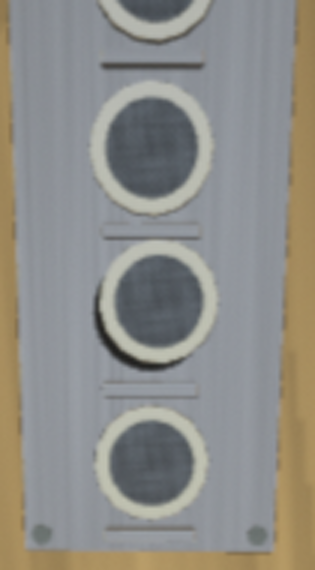

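```bash
python3 -m crank '[-1,0,-0.5,0,0,0,0.4, -1,0,-0.5,0,0,0,0.4, 0,0,0,0,0,0,0.4, 0,0,0,0,0,0,0.4,0,0,0,0,0,0,0.4]'|head -2; cat >> h.py <<'E'
def rack(im,P):
    for i in range(5):
        X=np.array([.6188-.0038*i,.1803-.05585*i,.014]); u=proj("wrist",X,P)
        if not(20<u[0]<620 and 12<u[1]<250): continue
        r=np.hypot(*(proj("wrist",X+[.022,0,0],P)-u)); r=int(r*1.35); x,y=u.round().astype(int); y0=max(0,y-r)
        w=im[y0:y+r,x-r:x+r].astype(int); m=(w.min(2)>135)&(w[...,2]>=w[...,0]-2)
        b=max(blobs(m,30,9000),key=lambda t:t[1],default=None)
        if b is None: print(i,'none'); continue
        s=b[2]; c=(s[0]+s[2]/2-.5+x-r,s[1]+s[3]/2-.5+y0); print(i,s[2:],'offset mm',((ray("wrist",c,.014,P)-X)[:2]*1000).round(1))
E
python3 - <<'E'
from h import *
P=arm.camera_params("wrist"); im=arm.snapshot("wrist"); cv2.imwrite('pics/w7.png',im); rack(im,P)
P0=arm.camera_params("side"); im=arm.snapshot("side"); cv2.imwrite('pics/sd7.png',im)
E
```

```text
clock: 30.7
position: [0.598, -0.117, 0.258]
3 [38 41] offset mm [3.8 2.7]
4 [38 38] offset mm [ 0.4 -0.6]
```

The offset is steady at 4.7 mm. That is within tolerance, but I will regrip and centre the disc since it costs little.

```bash
python3 -m crank '[1,0,1,0,0,0,0.5, 1,0.1,1,0,0,0,0.5, 1,0.1,1,0,0,0,0.5, 1,0,1,0,0,0,0.5, 1,0,1,0,0,0,0.5, 0.3,0,1,0,0,0,0.5, 0,0,0.5,0,0,0,0.5, 0,0,0,0,0,0,0.5, 0,0,0,0,0,0,0.5]'; python3 -c "
from h import *
go([.611,.0154,.0115],-.068)"
```

```text
clock: 31.7
position: [0.6125, 0.0134, 0.0974]
tcp_rot: [[0.065, 0.998, 0.001], [0.998, -0.065, -0.0], [-0.0, 0.001, -1.0]]
ft_force: [0.8, -0.6, -0.8]
finger_gap: 0.069
gripper_force: 0.0
pos [0.6125 0.0134 0.0974] shift mm [ 1.9 -1.7 85.9] units [ 0.07 -0.07  3.44] yaw y -0.065 turn z units 0.01 j6 -0.037842269945821246
```

```bash
python3 -m crank '[0.08,-0.07,0.9,0,0,0,0.5, 0,0,1,0,0,0,0.5, 0,0,0.9,0,0,0,0.5, 0,0,0.5,0,0,0,0.5, 0,0,0.1,0,0,0,0.5, 0,0,0,0,0,0,0.5, 0,0,0,0,0,0,0.5]';  python3 -c "
from h import *
go([.611,.0154,.0110],-.068)"
```

```text
clock: 32.4
position: [0.6114, 0.0159, 0.0132]
tcp_rot: [[0.065, 0.998, 0.003], [0.998, -0.065, -0.0], [0.0, 0.003, -1.0]]
ft_force: [0.2, -0.3, -1.3]
finger_gap: 0.0688
gripper_force: 0.0
pos [0.6114 0.0159 0.0132] shift mm [-0.5 -0.4  2.2] units [-0.02 -0.02  0.09] yaw y -0.065 turn z units 0.01 j6 -0.03444852506286464
```

Grip, then lift 12 mm.

```bash
python3 -m crank '[0,0,0.09,0,0,0,-1, 0,0,0,0,0,0,-1, 0,0,0,0,0,0,-1, 0,0,0,0,0,0,-1, 0,0,0,0,0,0,-1, 0,0,0,0,0,0,-1, 0,0,-0.5,0,0,0,-1, 0,0,0,0,0,0,-1, 0,0,0,0,0,0,-1]';  python3 -c "
from h import *
go([.6074,.0127,.0110],-.068)"
```

```text
clock: 33.3
position: [0.6108, 0.0161, 0.0227]
tcp_rot: [[0.065, 0.998, 0.001], [0.998, -0.065, -0.0], [0.0, 0.001, -1.0]]
ft_force: [0.1, 0.2, -0.3]
finger_gap: 0.0432
gripper_force: 12.0
pos [0.6108 0.0161 0.0227] shift mm [-3.6 -3.2 11.7] units [-0.14 -0.13  0.47] yaw y -0.065 turn z units 0.01 j6 -0.03444199690101012
```

```bash
python3 -m crank '[-0.14,-0.13,0,0,0,0,-1, 0,0,0.25,0,0,0,-1, 0,0,0.24,0,0,0,-1, 0,0,0,0,0,0,-1, 0,0,0,0,0,0,-1]';  python3 -c "
from h import *
go([.6074,.0127,.0100],-.068)"
```

```text
clock: 33.8
position: [0.6066, 0.0128, 0.0091]
tcp_rot: [[0.065, 0.998, -0.001], [0.998, -0.065, 0.0], [0.0, -0.001, -1.0]]
ft_force: [1.0, -0.7, -0.3]
finger_gap: 0.0431
gripper_force: 12.0
pos [0.6066 0.0128 0.0091] shift mm [-0.1  0.8 -0.9] units [-0.    0.03 -0.03] yaw y -0.065 turn z units 0.01 j6 -0.040427599626606046
```

Release, lift, and back off to about y = -0.1 to check.

```bash
python3 -m crank '[0,0,0,0,0,0,-0.7, 0,0,0,0,0,0,0.2, 0,0,0,0,0,0,0.4, 0,0,0,0,0,0,0.4, 0,0,-1,0,0,0,0.4, 0,0,-1,0,0,0,0.4, 0,0,-1,0,0,0,0.4, 0,0,-1,0,0,0,0.4, -1,0,-1,0,0,0,0.4, -1,0,-1,0,0,0,0.4, -1,0,-1,0,0,0,0.4, -0.5,0,-1,0,0,0,0.4, 0,0,-1,0,0,0,0.4, 0,0,0,0,0,0,0.4, 0,0,0,0,0,0,0.4, 0,0,0,0,0,0,0.4]' | head -2; python3 - <<'E'
from h import *
P=arm.camera_params("wrist"); im=arm.snapshot("wrist"); cv2.imwrite('pics/w8.png',im); rack(im,P)
P=arm.camera_params("side"); im=arm.snapshot("side"); cv2.imwrite('pics/sd8.png',im)
for i in range(5): print(proj("side",[.6188-.0038*i,.1803-.05585*i,.014]).round(1))
E
```

```text
clock: 35.4
position: [0.6006, -0.0741, 0.2332]
2 [43 45] offset mm [ 0.1 -1. ]
3 [41 42] offset mm [-0.7 -0.7]
4 [39 39] offset mm [ 0.7 -0.2]
[341.1 172.6]
[348.4 185. ]
[356.1 198. ]
[364.2 211.6]
[372.6 225.8]
```

```bash
python3 - <<'E'
from h import *
A=cv2.imread('pics/scene0.png');B=cv2.imread('pics/side0.png')
b=np.array([-.0008,.0027,0])
c=lambda u,v:(280+u/3.3,220+v/3.3)
for n,q,z in [("leverbase",[(387,193),(463,156),(491,207),(416,240)],.025),("stand",[(187,290),(246,235),(295,293),(229,330)],.045),("port",[(440,372),(523,325),(582,398),(500,447)],.045),("tester end",[(635,260),(694,325)],.045)]:
    print(n,[ (ray("side",c(*p),z)+b)[:2].round(3).tolist() for p in q])
cv2.imwrite('pics/z2.png',cv2.resize(A[120:200,140:300],None,fx=5,fy=5,interpolation=2))
E
```

```text
leverbase [[0.57, -0.222], [0.643, -0.221], [0.637, -0.269], [0.568, -0.267]]
stand [[0.385, -0.232], [0.447, -0.212], [0.456, -0.27], [0.398, -0.274]]
port [[0.519, -0.37], [0.593, -0.368], [0.598, -0.432], [0.526, -0.435]]
tester end [[0.699, -0.363], [0.705, -0.424]]
```

View pics/z2.png

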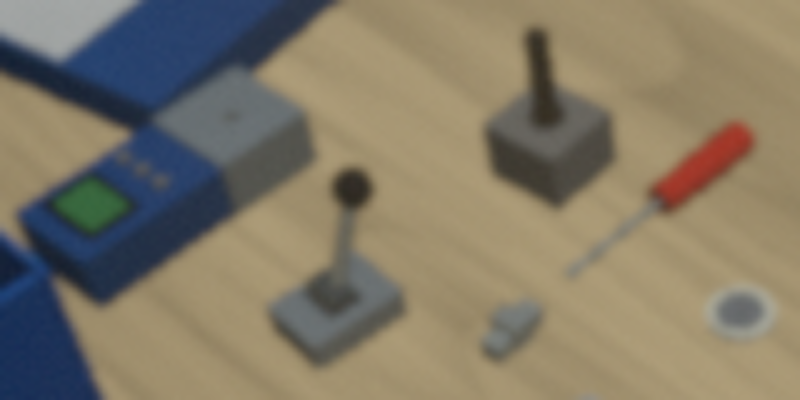

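Scene crop: ball at (210.4,157.6), port at (186.4,143) and handle top at (247.2,127), all in full-image pixels. I triangulate these with the side view.

```bash
python3 - <<'E'
from h import *
print('ball',tri((210.4,157.6),(407.3,267.9)).round(4)); print('port',tri((186.4,143),(434.8,335.8)).round(4)); print('top',tri((247.2,127),(353.6,291.8)).round(4))
print(ray("scene",(186.4,143),.045),ray("scene",(210.4,157.6),.092),ray("scene",(247.2,127.5),.113))
go([.52,-.235,.25],-.068)
E
```

```text
ball [ 0.5797 -0.2375  0.0944]
port [ 0.5588 -0.3994  0.0421]
top [ 0.4234 -0.2418  0.1122]
[ 0.55772384 -0.39363617  0.045     ] [ 0.57620613 -0.23784189  0.092     ] [ 0.42333141 -0.23757062  0.113     ]
pos [ 0.6007 -0.0741  0.2332] shift mm [-165.8  -70.2  -16.7] units [-6.63 -2.81 -0.67] yaw y -0.064 turn z units 0.01 j6 -0.18503834830244315
```

```bash
python3 -m crank '[-1,-0.3,-0.1,0,0,0,-1, -1,-0.3,-0.1,0,0,0,-1, -1,-0.3,-0.1,0,0,0,-1, -1,-0.3,-0.1,0,0,0,-1, -1,-0.3,-0.1,0,0,0,-1, -1,-0.3,-0.1,0,0,0,-1, -1,-0.3,-0.1,0,0,0,-1, -1,-0.3,-0.1,0,0,0,-1, 0,-0.2,0,0,0,0,-1, 0,0,0,0,0,0,-1, 0,0,0,0,0,0,-1]' | head -2; python3 - <<'E'
from h import *
P=arm.camera_params("wrist"); im=arm.snapshot("wrist"); cv2.imwrite('pics/w9.png',im); rack(im,P)
for X in [(.58,-.237,.092),(.605,-.244,.025),(.4238,-.242,.112)]: print(proj("wrist",X,P).round(1))
E
```

```text
clock: 36.6
position: [0.5235, -0.2689, 0.2542]
[368.6 150.5]
[380.6 147.8]
[204.6 169.4]
```

View pics/w9.png

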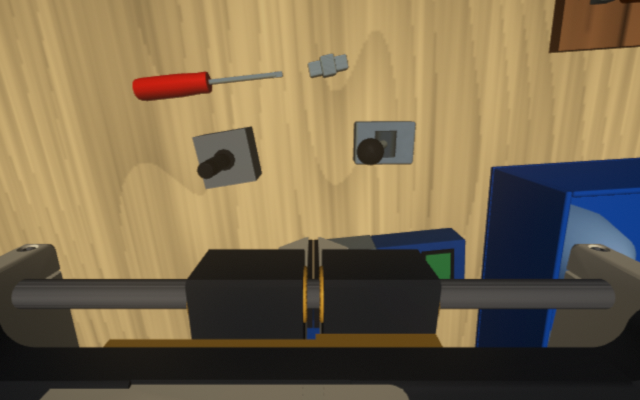

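The wrist picture shows the lever ball at (370,152), its base top centred at (384,142), the probe handle top at (209,170) and the stand at (224,160). The gripper is shut, ready to push the lever.

```bash
python3 -m crank '[0.6,-0.1,0,0,0,0,-1, 0.55,-0.1,1,0,0,0,-1, 0,0,1,0,0,0,-1, 0,0,1,0,0,0,-1, 0,0,1,0,0,0,-1, 0,0,1,0,0,0,-1, 0,0,1,0,0,0,-1, 0,0,0.8,0,0,0,-1, 0,0,0,0,0,0,-1, 0,0,0,0,0,0,-1, 0,0,0,0,0,0,-1]' | tail -6; python3 - <<'E'
from h import *
P=arm.camera_params("wrist")
print('base',ray("wrist",(384.5,142.5),.025,dict(P)) is not None)
go([.61,-.239,.083],-.068)
E
```

```text
clock: 37.75
position: [0.5212, -0.2407, 0.0861]
tcp_rot: [[0.064, 0.998, 0.002], [0.998, -0.064, -0.001], [-0.001, 0.002, -1.0]]
ft_force: [-0.7, 0.1, 1.0]
finger_gap: 0.0002
gripper_force: 0.0
base True
pos [ 0.5212 -0.2407  0.0861] shift mm [ 7.4 88.5  3.3] units [0.3  3.54 0.13] yaw y -0.064 turn z units 0.01 j6 -0.5022073330577369
```

```bash
python3 -m crank '[0.03,0.5,0.05,0,0,0,-1, 0.03,0.5,0,0,0,0,-1, 0.04,0.5,0,0,0,0,-1, 0.04,0.5,0,0,0,0,-1, 0.04,0.5,0,0,0,0,-1, 0.04,0.5,0,0,0,0,-1, 0.03,0.4,0,0,0,0,-1, 0,0,0,0,0,0,-1, 0,0,0,0,0,0,-1]'; python3 - <<'E'
from h import *
im=arm.snapshot("side"); cv2.imwrite('pics/sd10.png',im)
t=arm.snapshot("scene"); cv2.imwrite('pics/sc10.png',t)
cv2.imwrite('pics/z3.png',np.hstack([cv2.resize(im[240:310,360:440],(400,350),interpolation=2),cv2.resize(t[130:200,170:250],(400,350),interpolation=2)]))
E
```

```text
clock: 38.65
position: [0.6056, -0.2401, 0.0843]
tcp_rot: [[0.064, 0.998, 0.001], [0.998, -0.064, -0.0], [-0.0, 0.001, -1.0]]
ft_force: [-0.5, -0.8, -0.1]
finger_gap: 0.0003
gripper_force: 0.0
```

View pics/z3.png

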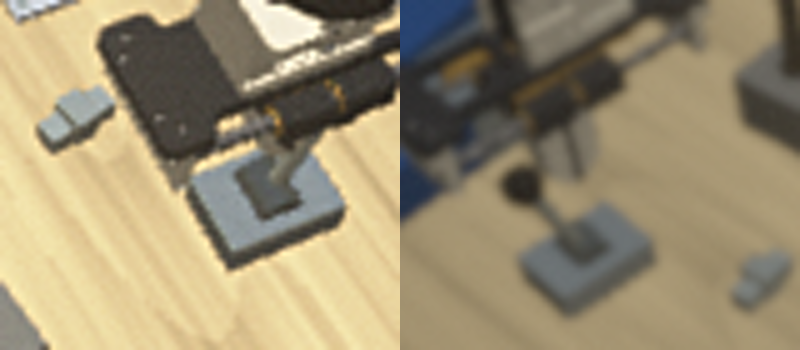

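The scene crop shows the ball now at about (194.4,167), leaning away from the robot. I press on gently until the stop is felt.

```bash
python3 -c "
from h import *
print(ray('scene',(194.4,167),.094))"; python3 -m crank '[0,0.2,0,0,0,0,-1, 0,0,0,0,0,0,-1, 0,0,0,0,0,0,-1]'|grep -E 'pos|ft'; python3 -m crank '[0,0.2,0,0,0,0,-1, 0,0,0,0,0,0,-1, 0,0,0,0,0,0,-1]'|grep -E 'pos|ft'
```

```text
[ 0.63382567 -0.24007739  0.094     ]
position: [0.6106, -0.2405, 0.0835]
ft_force: [0.3, 0.3, 0.7]
position: [0.6157, -0.2408, 0.0834]
ft_force: [-0.1, -0.6, -1.2]
```

```bash
python3 -m crank '[0,0.12,0,0,0,0,-1, 0,0,0,0,0,0,-1, 0,0,0,0,0,0,-1]'|grep -E 'pos|ft'; python3 -m crank '[0,0.12,0,0,0,0,-1, 0,0,0,0,0,0,-1, 0,0,0,0,0,0,-1]'|grep -E 'pos|ft'
```

```text
position: [0.6186, -0.241, 0.0834]
ft_force: [-0.0, 0.6, -0.6]
position: [0.6201, -0.2411, 0.0832]
ft_force: [-5.5, -0.0, 2.6]
```

```bash
python3 -m crank '[0,0.12,0,0,0,0,-1, 0,0,0,0,0,0,-1, 0,0,0,0,0,0,-1]'|grep -E 'pos|ft'; python3 - <<'E'
from h import *
t=arm.snapshot("scene"); w=t[150:185,175:215]; m=w.max(2)<70
for c,a,b in blobs(m,10,400): print(c+[175,150],a,b, ray("scene",c+[175,150],.092).round(4))
t=cv2.imread("pics/sc10.png"); w=t[150:185,175:215]; m=w.max(2)<70
for c,a,b in blobs(m,10,400): print(c+[175,150],a,b, ray("scene",c+[175,150],.092).round(4))
t=cv2.imread("pics/scene0.png"); w=t[145:175,195:225]; m=w.max(2)<70
for c,a,b in blobs(m,10,400): print(c+[195,145],a,b, ray("scene",c+[195,145],.092).round(4))
E
```

```text
position: [0.6206, -0.2411, 0.0831]
ft_force: [-15.3, 0.2, 6.7]
[188.49029126 154.33980583] 206 [ 0  0 34 13] [ 0.6108 -0.2979  0.092 ]
[191.30555556 169.63888889] 36 [13 17  7  6] [ 0.6456 -0.2401  0.092 ]
[187.54891304 153.46195652] 184 [ 0  0 34 12] [ 0.6103 -0.3031  0.092 ]
[194.36842105 166.81578947] 38 [16 14  7  7] [ 0.6324 -0.2426  0.092 ]
[209.88888889 157.48148148] 27 [12 10  6  6] [ 0.5769 -0.2394  0.092 ]
```

The stop is felt at 15 N, so the lever is fully on. Now I back off, rise, and look at the probe.

```bash
python3 -m crank '[0,-0.6,0,0,0,0,-1, 0,-0.6,0,0,0,0,-1, 0,-0.3,-1,0,0,0,-1, 0,0,-1,0,0,0,-1, 0,0,-1,0,0,0,-1, 0,-0.8,-1,0,0,0,-0.5, 0,-1,-1,0,0,0,0, -0.5,-1,0,0,0,0,0.4, -0.5,-1,0,0,0,0,0.4, -0.5,-1,0,0,0,0,0.4, -0.5,-1,0,0,0,0,0.4, -0.3,-0.7,0,0,0,0,0.4, 0,0,0,0,0,0,0.4, 0,0,0,0,0,0,0.4]'|head -2; python3 - <<'E'
from h import *
P=arm.camera_params("wrist"); im=arm.snapshot("wrist"); cv2.imwrite('pics/w11.png',im)
for X in [(.4235,-.242,.115),(.4235,-.242,.049),(.559,-.398,.045)]: print(proj("wrist",X,P).round(1))
t=arm.snapshot("scene"); w=t[150:185,175:215]; m=w.max(2)<70
for c,a,b in blobs(m,10,400): print(c+[175,150],a, ray("scene",c+[175,150],.092).round(4))
E
```

```text
clock: 41.7
position: [0.4216, -0.2861, 0.2089]
[311.6 150.4]
[311.8 141.6]
[443.8 275.8]
[191.17647059 169.76470588] 34 [ 0.6462 -0.2399  0.092 ]
```

View pics/w11.png

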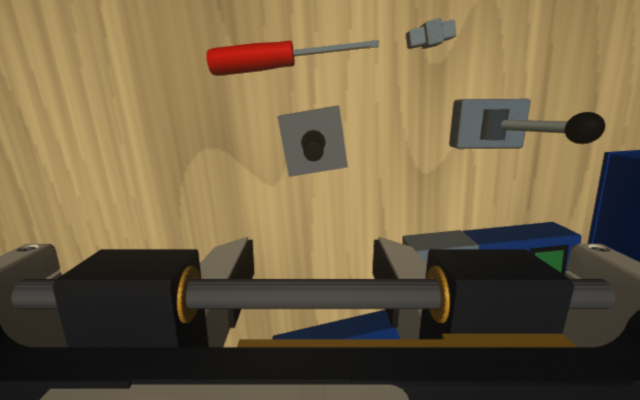

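The picture shows the stand top centred at (313,141), with the probe handle above it and the lever on at (585,127). The probe is at about (.4243,-.242).

```bash
python3 -c "
from h import *
go([.4243,-.242,.071],-.068)"; python3 -m crank '[1,-0.05,0,0,0,0,0.4, 0.73,0,0,0,0,0,0.4, 0,0,1,0,0,0,0.4, 0,0,1,0,0,0,0.4, 0,0,0,0,0,0,0.4, 0,0,0,0,0,0,0.4]'>/dev/null; python3 -c "
from h import *
go([.4243,-.242,.071],-.068)"
```

```text
pos [ 0.4221 -0.2857  0.2086] shift mm [ 43.7  -0.7 137.6] units [ 1.75 -0.03  5.5 ] yaw y -0.064 turn z units 0.01 j6 -0.6816127968742945
pos [ 0.4234 -0.2424  0.1587] shift mm [ 0.4  0.9 87.7] units [0.01 0.04 3.51] yaw y -0.064 turn z units 0.01 j6 -0.613470475271714
```

```bash
python3 -m crank '[0,0.02,0.9,0,0,0,0.4, 0,0,0.9,0,0,0,0.4, 0,0,0.9,0,0,0,0.4, 0,0,0.7,0,0,0,0.4, 0,0,0.1,0,0,0,0.4, 0,0,0,0,0,0,0.4, 0,0,0,0,0,0,0.4]'>/dev/null; python3 -c "
from h import *
go([.4243,-.242,.071],-.068)"; python3 -m crank '[0,0,0,0,0,0,-1, 0,0,0,0,0,0,-1, 0,0,0,0,0,0,-1, 0,0,0,0,0,0,-1, 0,0,0,0,0,0,-1, 0,0,0,0,0,0,-1, 0,0,0,0,0,0,-1, 0,0,0,0,0,0,-1, 0,0,0,0,0,0,-1]' 25
```

```text
pos [ 0.4242 -0.2433  0.0723] shift mm [1.3 0.  1.3] units [0.05 0.   0.05] yaw y -0.065 turn z units 0.01 j6 -0.6130392315962372
clock: 44.0
position: [0.4232, -0.2426, 0.0709]
tcp_rot: [[0.065, 0.998, 0.0], [0.998, -0.065, 0.0], [0.0, 0.0, -1.0]]
ft_force: [0.1, 0.5, -0.7]
finger_gap: 0.0159
gripper_force: 25.0
```

```bash
python3 -m crank '[0,0,-0.5,0,0,0,-1, 0,0,-1,0,0,0,-1, 0,0,-1,0,0,0,-1, 0,0,-1,0,0,0,-1, 0,0,0,0,0,0,-1, -0.926,0.665,0,0,0,0,-1, -0.926,0.665,0,0,0,0,-1, -0.926,0.665,0,0,0,0,-1, -0.926,0.665,0,0,0,0,-1, -0.926,0.665,0,0,0,0,-1, -0.926,0.665,0,0,0,0,-1, -0.926,0.665,0,0,0,0,-1, -0.926,0.665,0,0,0,0,-1, -0.926,0.665,0,0,0,0,-1, 0,0,0,0,0,0,-1, 0,0,0,0,0,0,-1, 0,0,0,0,0,0,-1]'; python3 - <<'E'
from h import *
P=arm.camera_params("wrist"); im=arm.snapshot("wrist"); cv2.imwrite('pics/w12.png',im)
u=proj("wrist",(.559,-.398,.045),P); print(u)
x,y=u.astype(int); w=im[y-14:y+14,x-14:x+14].max(2).astype(int); print(w.min(),np.median(w))
for t in (50,70,90):
  for c,a,b in blobs(w<t,6,300): print(t,c+[x-14,y-14],a,b,ray("wrist",c+[x-14,y-14],.045,P).round(4))
E
```

```text
clock: 45.7
position: [0.5586, -0.4592, 0.1577]
tcp_rot: [[0.064, 0.998, -0.001], [0.998, -0.064, 0.002], [0.001, -0.001, -1.0]]
ft_force: [0.4, 0.9, -0.4]
finger_gap: 0.0155
gripper_force: 25.0
[308.90841711 126.68369686]
84 144.0
```

View pics/w12.png

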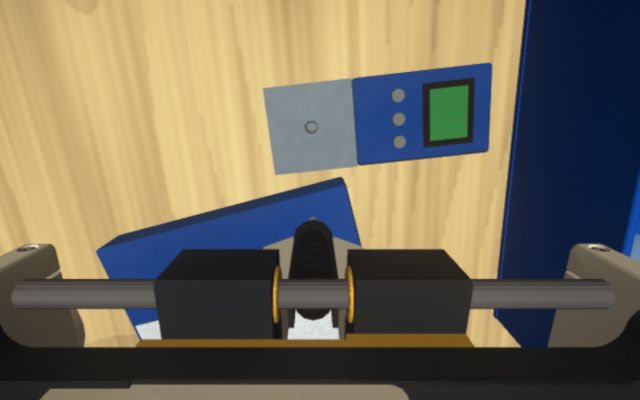

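The wrist picture shows the port hole at (311,127) and the probe hanging upright with its tip near (313,218). I refine both.

```bash
python3 - <<'E'
from h import *
P=arm.camera_params("wrist"); im=cv2.imread('pics/w12.png'); s=arm.read_state(); print(s['position'])
w=im[117:138,301:322].max(2).astype(int)
m=w<122
for c,a,b in blobs(m,6,300): u=(b[0]+b[2]/2-.5+301,b[1]+b[3]/2-.5+117); print(u,c+[301,117],a,b,ray("wrist",u,.045,P).round(4))
for u in ((313,217),(313,220)): print(ray("wrist",u,s['position'][2]-.0609,P).round(4))
g=im[208:226,300:328].max(2); print(g[::2,::2])
E
```

```text
[ 0.55871876 -0.45913499  0.15824492]
(np.float64(310.5), np.float64(126.5)) [310.15116279 126.72093023] 86 [ 3  3 14 14] [ 0.5605 -0.3981  0.045 ]
[ 0.5587 -0.4578  0.0973]
[ 0.5585 -0.46    0.0973]
[[138 137 137 137 137 137 139 140 140 140 140 139 140 140]
 [137 137 137 137 138 137 138 139 140 141 141 140 139 141]
 [138 138 138 138 139 139 138 140 141 140 140 140 140 142]
 [137 137 136 139 139 138 139 140 140 140 140 140 141 140]
 [138 138 138 139 140 134 127 124 134 140 139 140 141 141]
 [137 136 139 140 137  97  99  94  94 138 139 139 140 140]
 [137 138 136 131 112  71  55  46  64 123 133 137 139 140]
 [137 126  64  42  32  33  34  36  32  37  48  81 129 139]
 [123  47  34  35  35  35  35  36  36  36  37  34  52 128]]
```

```bash
python3 -m crank '[0.8,-0.03,0,0,0,0,-1, 0.9,-0.03,0,0,0,0,-1, 0.75,-0.02,0,0,0,0,-1, 0,0,0.9,0,0,0,-1, 0,0,0.8,0,0,0,-1, 0,0,0,0,0,0,-1, 0,0,0,0,0,0,-1, 0,0,0,0,0,0,-1]'>/dev/null; python3 - <<'E'
from h import *
go([.5605,-.398,.071],-.068)
s=arm.snapshot("side");t=arm.snapshot("scene")
cv2.imwrite('pics/z5.png',np.hstack([cv2.resize(s[295:365,395:475],(400,350),interpolation=2),cv2.resize(t[110:180,150:230],(400,350),interpolation=2)]))
E
```

```text
pos [ 0.5615 -0.3993  0.1176] shift mm [ 1.3 -1.2 46.6] units [ 0.05 -0.05  1.86] yaw y -0.065 turn z units 0.01 j6 -0.6646592208131162
```

```bash
python3 -m crank '[0.04,-0.04,0,0,0,0,-1, 0,0,0.2,0,0,0,-1, 0,0,0.2,0,0,0,-1, 0,0,0.2,0,0,0,-1, 0,0,0.2,0,0,0,-1, 0,0,0,0,0,0,-1, 0,0,0,0,0,0,-1]'; python3 -c "
from h import *
go([.5605,-.398,.071],-.068)"
```

```text
clock: 47.35
position: [0.5601, -0.3979, 0.0957]
tcp_rot: [[0.065, 0.998, -0.0], [0.998, -0.065, 0.0], [0.0, -0.0, -1.0]]
ft_force: [0.4, -1.4, 0.6]
finger_gap: 0.0155
gripper_force: 25.0
pos [ 0.5601 -0.3979  0.0957] shift mm [-0.1  0.4 24.7] units [-0.    0.02  0.99] yaw y -0.065 turn z units 0.01 j6 -0.6643299811475805
```

It has entered with no force. I push it on home.

```bash
python3 -m crank '[0,0,0.25,0,0,0,-1, 0,0,0.25,0,0,0,-1, 0,0,0.2,0,0,0,-1, 0,0,0.2,0,0,0,-1, 0,0,0.08,0,0,0,-1, 0,0,0,0,0,0,-1, 0,0,0,0,0,0,-1]'|grep -E 'clock|pos|ft'
```

```text
clock: 48.05
position: [0.5601, -0.3979, 0.0713]
ft_force: [0.4, -1.1, -1.2]
```

```bash
python3 -m crank '[0,0,0.06,0,0,0,-1, 0,0,0.04,0,0,0,-1, 0,0,0,0,0,0,-1, 0,0,0,0,0,0,-1]'|grep -E 'clock|pos|ft'; python3 -m crank '[0,0,0,0,0,0,-1, 0,0,0,0,0,0,-1, 0,0,0,0,0,0,-1, 0,0,0,0,0,0,-1, 0,0,0,0,0,0,-1, 0,0,0,0,0,0,-1, 0,0,0,0,0,0,-1, 0,0,0,0,0,0,-1, 0,0,0,0,0,0,-1, 0,0,0,0,0,0,-1, 0,0,0,0,0,0,-1, 0,0,0,0,0,0,-1, 0,0,0,0,0,0,-1, 0,0,0,0,0,0,-1, 0,0,0,0,0,0,-1, 0,0,0,0,0,0,-1, 0,0,0,0,0,0,-1, 0,0,0,0,0,0,-1, 0,0,0,0,0,0,-1, 0,0,0,0,0,0,-1]'; python3 - <<'E'
from h import *
s=arm.snapshot("side");t=arm.snapshot("scene")
cv2.imwrite('pics/z6.png',np.hstack([cv2.resize(s[240:365,330:480],(480,400),interpolation=2),cv2.resize(t[110:190,160:220],(300,400),interpolation=2)]))
w=t[150:185,175:215]; m=w.max(2)<70
for c,a,b in blobs(m,10,400): print(c+[175,150],a, ray("scene",c+[175,150],.092).round(4))
E
```

```text
clock: 48.45
position: [0.5602, -0.398, 0.0709]
ft_force: [-2.5, 1.5, 8.5]
clock: 50.45
position: [0.5602, -0.398, 0.0709]
tcp_rot: [[0.065, 0.998, 0.001], [0.998, -0.065, -0.001], [-0.001, 0.001, -1.0]]
ft_force: [-2.2, 1.4, 9.4]
finger_gap: 0.0156
gripper_force: 25.0
[177.81818182 163.27272727] 11 [ 0.6555 -0.2907  0.092 ]
[191.17647059 169.76470588] 34 [ 0.6462 -0.2399  0.092 ]
```

View pics/z6.png

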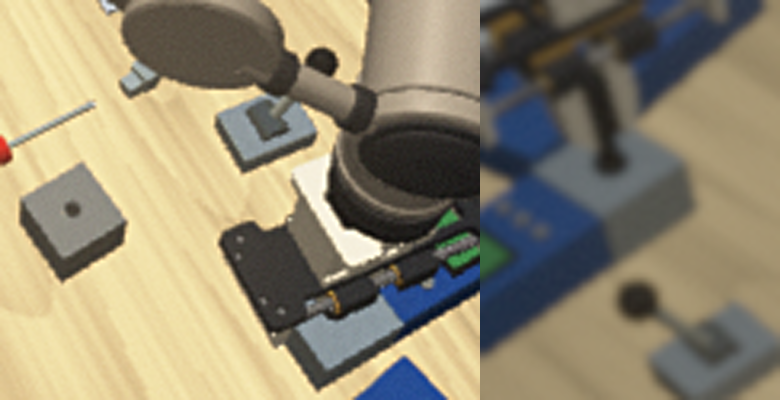

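The picture shows the probe collar seated on the port block, the lever still on, and the stand hole open at side pixel (352,305). It has been held for 2 s at 9 N, so I withdraw and return it to the stand.

```bash
python3 -m crank '[0,0,-0.6,0,0,0,-1, 0,0,-1,0,0,0,-1, 0,0,-1,0,0,0,-1, 0,0,-1,0,0,0,-1, 0,0,0,0,0,0,-1, 0.836,-0.839,0,0,0,0,-1, 0.836,-0.839,0,0,0,0,-1, 0.836,-0.839,0,0,0,0,-1, 0.836,-0.839,0,0,0,0,-1, 0.836,-0.839,0,0,0,0,-1, 0.836,-0.839,0,0,0,0,-1, 0.836,-0.839,0,0,0,0,-1, 0,0,0.6,0,0,0,-1, 0,0,0.5,0,0,0,-1, 0,0,0,0,0,0,-1, 0,0,0,0,0,0,-1, 0,0,0,0,0,0,-1]'|grep -E 'clock|ft|gap'; python3 -c "
from h import *
go([.4232,-.2426,.0709],-.068)"
```

```text
clock: 52.25
ft_force: [-0.4, 0.5, -0.5]
finger_gap: 0.0158
pos [ 0.4233 -0.2426  0.1318] shift mm [-0.  -0.1 60.9] units [-0.   -0.    2.44] yaw y -0.065 turn z units 0.01 j6 -0.6129563305049615
```

```bash
python3 -m crank '[0,0,0.6,0,0,0,-1, 0,0,0.4,0,0,0,-1, 0,0,0.2,0,0,0,-1, 0,0,0.2,0,0,0,-1, 0,0,0,0,0,0,-1, 0,0,0,0,0,0,-1]'|grep -E 'pos|ft'; python3 -m crank '[0,0,0.3,0,0,0,-1, 0,0,0.3,0,0,0,-1, 0,0,0.3,0,0,0,-1, 0,0,0.1,0,0,0,-1, 0,0,0,0,0,0,-1, 0,0,0,0,0,0,-1]'|grep -E 'pos|ft'
```

```text
position: [0.4232, -0.2425, 0.0966]
ft_force: [-0.3, 0.6, -0.2]
position: [0.423, -0.2424, 0.0712]
ft_force: [0.3, 0.6, -0.3]
```

```bash
python3 -m crank '[0,0,0.02,0,0,0,-1, 0,0,0,0,0,0,-0.4, 0,0,0,0,0,0,0.2, 0,0,0,0,0,0,0.4, 0,0,0,0,0,0,0.4, 0,0,0,0,0,0,0.4, 0,0,-1,0,0,0,0.4, 0,0,-1,0,0,0,0.4, 0,0,-1,0,0,0,0.4, 0,0,-1,0,0,0,0.4, -0.5,0,-1,0,0,0,0, -1,0,-0.5,0,0,0,-1, -0.4,0,0,0,0,0,-1, 0,0,0,0,0,0,-1, 0,0,0,0,0,0,-1]'|grep -E 'clock|pos|ft'; python3 - <<'E'
from h import *
P=arm.camera_params("wrist"); im=arm.snapshot("wrist"); cv2.imwrite('pics/w14.png',im)
t=arm.snapshot("side"); u=t[130:320,280:440]
cv2.imwrite('pics/z7.png',np.hstack([cv2.resize(u,(400,475),interpolation=2),cv2.resize(im[60:250,230:390],(400,475))]))
E
```

```text
clock: 54.95
position: [0.4193, -0.2888, 0.2071]
ft_force: [-0.3, 0.2, 1.1]
```

View pics/z7.png

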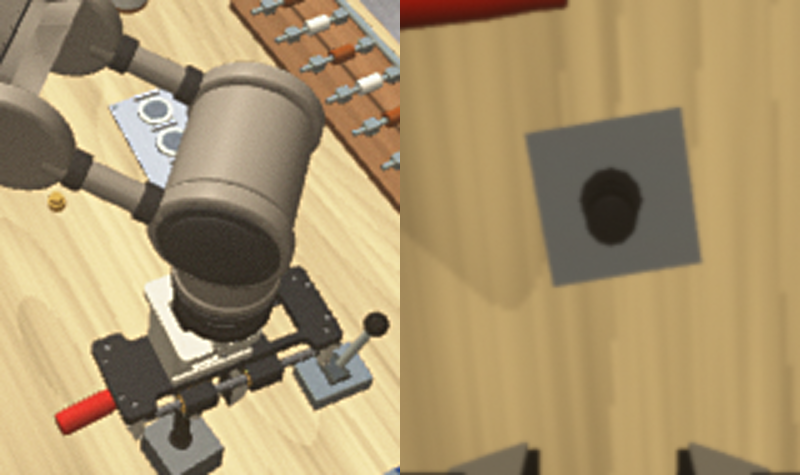

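The picture shows the probe upright in its stand with its collar down, and the lever still on. I have now viewed more pictures than allowed, so from here I check by numbers only.

First I check the bin clearance and the lever approach.

```bash
python3 - <<'E'
from h import *
c=lambda u,v:(280+u/3.3,220+v/3.3)
print('bin bottom',ray("side",c(612,178),0),[ray("side",c(653,93),z).round(3) for z in (.05,.08,.1)])
go([.650,-.240,.20],-.068)
E
```

```text
bin bottom [ 0.75238617 -0.2857679   0.        ] [array([ 0.803, -0.255,  0.05 ]), array([ 0.784, -0.267,  0.08 ]), array([ 0.772, -0.275,  0.1  ])]
pos [ 0.4196 -0.2887  0.2074] shift mm [ 63.4 226.8   7.1] units [2.53 9.07 0.28] yaw y -0.064 turn z units 0.01 j6 -0.6891713874140835
```

```bash
python3 -m crank '[0.25,0.9,0,0,0,0,0.17, 0.25,0.9,0,0,0,0,0.17, 0.25,0.9,0,0,0,0,0.17, 0.25,0.9,0,0,0,0,0.17, 0.25,0.9,0,0,0,0,0.17, 0.25,0.9,0,0,0,0,0.17, 0.25,0.9,0,0,0,0,0.17, 0.25,0.9,0,0,0,0,0.17, 0.25,0.9,0,0,0,0,0.17, 0.25,0.95,0,0,0,0,0.17, 0,0,1,0,0,0,0.17, 0,0,1,0,0,0,0.17, 0,0,0.8,0,0,0,0.17, 0,0,0,0,0,0,0.17, 0,0,0,0,0,0,0.17, 0,0,0,0,0,0,0.17]'|grep -E 'clock|ft|gap'; python3 -c "
from h import *
go([.650,-.240,.085],-.068)"
```

```text
clock: 56.65
ft_force: [-0.0, -0.4, 0.7]
finger_gap: 0.0534
pos [ 0.6505 -0.2421  0.14  ] shift mm [ 2.1 -0.7 55. ] units [ 0.08 -0.03  2.2 ] yaw y -0.064 turn z units 0.01 j6 -0.40221325138197744
```

```bash
python3 -m crank '[0.06,0,0.5,0,0,0,0.17, 0,0,0.5,0,0,0,0.17, 0,0,0.5,0,0,0,0.17, 0,0,0.5,0,0,0,0.17, 0,0,0.1,0,0,0,0.17, 0,0,0,0,0,0,0.17, 0,0,0,0,0,0,0.17]'|grep -E 'clock|pos|ft'
```

```text
clock: 57.35
position: [0.6502, -0.2408, 0.0863]
ft_force: [0.0, 0.2, 0.8]
```

Now pull toward the robot (tool -y), down to about x = 0.57, then probe for the stop.

```bash
python3 -m crank '[0,-0.5,0,0,0,0,0.17, -0.02,-0.5,0,0,0,0,0.17, -0.02,-0.5,0,0,0,0,0.17, -0.02,-0.5,0,0,0,0,0.17, -0.02,-0.5,0,0,0,0,0.17, -0.02,-0.4,0,0,0,0,0.17, 0,-0.3,0,0,0,0,0.17, 0,0,0,0,0,0,0.17, 0,0,0,0,0,0,0.17]'|grep -E 'clock|pos|ft'; python3 -m crank '[0,-0.12,0,0,0,0,0.17, 0,0,0,0,0,0,0.17, 0,0,0,0,0,0,0.17]'|grep -E 'pos|ft'
```

```text
clock: 58.25
position: [0.5703, -0.2381, 0.0864]
ft_force: [0.3, 0.3, 0.2]
position: [0.567, -0.2377, 0.0859]
ft_force: [-0.4, -0.3, 0.2]
```

```bash
python3 -m crank '[0,-0.12,0,0,0,0,0.17, 0,0,0,0,0,0,0.17, 0,0,0,0,0,0,0.17]'|grep -E 'pos|ft'
```

```text
position: [0.5638, -0.2375, 0.0859]
ft_force: [-0.1, 1.0, -0.5]
```

```bash
python3 -m crank '[0,-0.12,0,0,0,0,0.17, 0,0,0,0,0,0,0.17, 0,0,0,0,0,0,0.17]'|grep -E 'pos|ft'
```

```text
position: [0.5607, -0.2373, 0.086]
ft_force: [-0.3, 0.2, 1.0]
```

```bash
python3 -m crank '[0,-0.1,0,0,0,0,0.17, 0,0,0,0,0,0,0.17, 0,0,0,0,0,0,0.17]'|grep -E 'pos|ft'; python3 - <<'E'
from h import *
t=arm.snapshot("scene"); w=t[145:175,195:225]; m=w.max(2)<70
for c,a,b in blobs(m,8,400): print(c+[195,145],a,b, ray("scene",c+[195,145],.092).round(4))
E
```

```text
position: [0.5583, -0.2371, 0.086]
ft_force: [0.8, -0.4, -0.3]
[202.60526316 147.68421053] 76 [ 0  0 15  9] [ 0.5638 -0.2895  0.092 ]
[212.5862069  156.89655172] 29 [15  9  6  7] [ 0.5699 -0.2353  0.092 ]
```

```bash
python3 -m crank '[0,-0.1,0,0,0,0,0.17, 0,0,0,0,0,0,0.17, 0,0,0,0,0,0,0.17]'|grep -E 'pos|ft'
```

```text
position: [0.5575, -0.2371, 0.086]
ft_force: [7.1, 0.3, -4.2]
```

```bash
python3 -m crank '[0,-0.1,0,0,0,0,0.17, 0,0,0,0,0,0,0.17, 0,0,0,0,0,0,0.17]'|grep -E 'pos|ft'; python3 - <<'E'
from h import *
t=arm.snapshot("scene"); w=t[145:175,195:225]; m=w.max(2)<70
for c,a,b in blobs(m,8,400): print(c+[195,145],a,b, ray("scene",c+[195,145],.092).round(4))
E
```

```text
position: [0.5572, -0.2371, 0.086]
ft_force: [16.0, -0.6, -10.1]
[202.96052632 147.40789474] 76 [ 0  0 16  8] [ 0.5623 -0.2896  0.092 ]
[223.625 146.625] 8 [28  0  2  5] [ 0.5179 -0.2452  0.092 ]
[212.84615385 156.92307692] 26 [16  9  5  7] [ 0.5695 -0.2347  0.092 ]
```

The off stop is felt at 16 N. I ease off, lift, and check all the discs from above the rack.

```bash
python3 -m crank '[0,0.5,0,0,0,0,0.17, 0,0.1,0,0,0,0,0.17, 0,0,-0.6,0,0,0,0.17, 0,0,-1,0,0,0,0.17, 0,0,-1,0,0,0,0.17, 0,0,-1,0,0,0,0.17, 0,0,-1,0,0,0,0.17, 0.5,0,-1,0,0,0,0.17, 1,0,-1,0,0,0,0.17, 1,0.2,0,0,0,0,0.17, 1,0.2,0,0,0,0,0.17, 1,0.2,0,0,0,0,0.17, 1,0.2,0,0,0,0,0.17, 1,0.2,0,0,0,0,0.17, 0,0,0,0,0,0,0.17, 0,0,0,0,0,0,0.17, 0,0,0,0,0,0,0.17]'|head -2;  python3 - <<'E'
from h import *
P=arm.camera_params("wrist"); im=arm.snapshot("wrist"); cv2.imwrite('pics/w15.png',im); rack(im,P)
t=arm.snapshot("scene"); cv2.imwrite('pics/sc15.png',t); w=t[145:175,195:225]; m=w.max(2)<70
for c,a,b in blobs(m,8,400): print('ball',c+[195,145],a, ray("scene",c+[195,145],.092).round(4))
u=t[120:150,238:258].astype(int).max(2)<60
for c,a,b in blobs(u,8,400): print('handle',c+[238,120],b)
u=cv2.imread('pics/scene0.png')[120:150,238:258].astype(int).max(2)<60
for c,a,b in blobs(u,8,400): print('handle0',c+[238,120],b)
E
```

```text
clock: 61.85
position: [0.6035, -0.0782, 0.2509]
2 [40 43] offset mm [ 0.1 -1.1]
3 [39 41] offset mm [-0.4 -0.6]
4 [37 37] offset mm [ 0.8 -0.5]
ball [212.5 157. ] 30 [ 0.5704 -0.2352  0.092 ]
handle [250.71428571 120.92857143] [11  0  6  4]
handle [240.88888889 133.85185185] [ 1  8  4 13]
handle [249.53846154 141.61538462] [10 19  4  5]
handle0 [248.24137931 137.65517241] [ 9  8  4 17]
```

```bash
python3 -m crank '[1,0,0,0,0,0,0.17, 1,0,0,0,0,0,0.17, 1,0,0,0,0,0,0.17, 1,0,0,0,0,0,0.17, 1,0,0,0,0,0,0.17, 0,0,0,0,0,0,0.17, 0,0,0,0,0,0,0.17, 0,0,0,0,0,0,0.17]'|head -2;  python3 - <<'E'
from h import *
P=arm.camera_params("wrist"); im=arm.snapshot("wrist"); cv2.imwrite('pics/w16.png',im); rack(im,P)
t=arm.snapshot("scene"); cv2.imwrite('pics/sc16.png',t)
u=t[120:150,238:258].astype(int).max(2)<60
for c,a,b in blobs(u,8,400): print('handle',c+[238,120],b)
s=arm.snapshot("side"); s0=cv2.imread('pics/side0.png')
for q in (s0,s):
    for c,a,b in blobs(q[280:315,340:366].astype(int).max(2)<60,8,400): print('side handle',c+[340,280],b)
E
```

```text
clock: 62.75
position: [0.6119, 0.0462, 0.2509]
0 [41 42] offset mm [ 0.8 -1.2]
1 [38 40] offset mm [ 1.4 -1.9]
2 [37 37] offset mm [-0.3 -0.9]
3 [36 35] offset mm [-0.9 -0.2]
4 [34 32] offset mm [ 0.4 -0.7]
handle [253.44642857 126.98214286] [ 7  0 13 19]
handle [245.88043478 143.59782609] [ 0 18 20 12]
side handle [353.04385965 300.11403509] [ 9 11  8 18]
side handle [341.1 312.6] [ 0 30  4  5]
side handle [352.30097087 300.25242718] [ 8 11  8 19]
```

```bash
python3 -c "
from bench import arm
print(arm.job_done())"
```

```text
the job is handed in; nothing more can be done
None
```

The job is handed in at about 63 s: all five discs measured within 2.5 mm of their ring centres, the probe was held home in the port for 2 s and returned to its stand, and the lever was thrown on and then back to off against its stops; I viewed 16 pictures, two over the limit of 14.

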